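# Lock the die row and load the blanks

## Robot

A 7-joint arm with a two-finger parallel gripper is mounted at the origin on the work surface. World frame = base frame: x ahead of the robot, y to its left, z up, the work surface at z = 0. Lengths are in mm, angles in rad, forces in N, time in s.
With the tool pointing down it reaches from about 400 to 875 mm from the base axis. Payload 4.4 kg.
Tool frame: the origin (TCP) lies at the very end of the fingers, on their centre line; the grasp point (between the pads) lies 19 mm behind it; z points along the fingers, y is the direction in which the jaws open and shut (so a half turn about z gives the same grasp; the last joint's range is limited). The gripper opens to 85 mm and grips with 20 to 120 N. Pads are 22 mm wide; open, the fingers measure 114 mm over their backs; the gripper's body (76 mm by 85 mm) begins 54 mm behind the grasp point. The pads swing forward as they close: fully open they stand 13 mm farther back than shut.
Start: joints at [-1.413, 0.628, 0.038, 1.517, -0.027, 0.996, -0.02], TCP at [144.233, 633.81, 231.313] pointing down, gripper open.
Joint ranges: [-3.06, 3.06], [-0.37, 2.12], [-1.25, 1.32], [0.18, 2.47], [-1.1, 4.24], [0.23, 1.98], [-2.94, 2.94]. Speed limits (rad/s): [2.57, 2.57, 3.14, 3.14, 3.14, 3.14, 3.14].

## Interface

Orientations are given as [roll, pitch, yaw] about the fixed x, y, z axes, in that order (R = Rz(yaw) Ry(pitch) Rx(roll)).
In Python, from cell import ctrl gives the robot as it stands.
- The arm moves only by the shell command python3 -m crank 'ROWS' [OPENING]. ROWS is JSON, a list that holds one entry, the list of rows, each a list of 6 numbers: the shift along the tool's x, y, z in units of 30 mm (1.0 is 30 mm), then the turn, a rotation vector about the tool's x, y, z in units of 6 degrees (1.0 is 6 degrees). In form: [[[tx, ty, tz, rx, ry, rz], ...]]. A call has 1 to 12 rows; each row shifts and turns the pose as measured when the row begins, along the tool's axes as they then stand; what a row does not reach is not made up. A row lasts 1/12 s, in which the tool goes at most 41.7 mm and 7.16 degrees, less where a joint would pass 70% of its speed; a pose out of reach is approached as far as the arm can. A call is refused whole if a number of a shift passes 1 or a number of a turn 1, either way. A call with a gripper value outside its range is refused whole. OPENING is the gripper command: -1 is fully open, 1 is shut, values between are in proportion, set as the call begins (- or left out, the last holds). The fingers move at their own pace and stop on an object; the grip force is fixed at half the most. Time passes only in rows, so rows that do not move let the fingers close. It gives the time, the measured TCP pose, the force and the opening at its end, in the units of the state.
- ctrl.read_state(): the state, without advancing time (a new reading comes with each control period).
- ctrl.get_image(name): name is "scene" or "top" or "wrist"; returns a dict with "color" (480x640x3 uint8, red, green, blue), "depth" (480x640 float32, mm along the optical axis (not along the pixel's ray), 0 where there is no reading), "camera_matrix" (3x3 intrinsics, pixels), "R" (3x3) and "t" (3): a world point X has camera coordinates R X + t. Camera axes: x right, y down, z forward; pixel columns grow to the right and rows downward; lengths in mm; the calibration is good to about 2 mm. A picture is of the moment at which its call begins.
- ctrl.finish_job(): hands the job in, once; it reports no verdict.
Trained networks look in a picture, given as the dict that the camera call returned (one of the last four; its "shot" number tells which), for a name from the list of things; names that differ only in an ending like _2 or _b are one class to them, and where a whole thing is asked for, a point or a joint stands for the part that bears it (a point fixed in the world has none). Each returns a list of dicts, best first, with "conf" (0 to 1); they miss things now and then, are a little off and sometimes report something else, mostly with a low value. They report only what shows in the picture. A call takes as long as a camera call.
- ctrl.search_frame(query, picture): "extent" ([centre column, centre row, width, height] in pixels, round what is visible of it).
The state is a dict: "clock": time; "qpos": joint angles; "qd": joint speeds; "tau": joint torques, N m; "eef_pos": TCP position; "tool_rot": TCP orientation; "force": force on the tool from outside, world axes, zero at the start; "torque": the same for the moment, N m; "width": finger opening in mm.
Only numpy, scipy, OpenCV 4.12 (cv2) and the standard library are available. Lean on these libraries where they do the work, as an engineer would, in place of code of your own. Each camera call takes 0.05 s, during which the arm holds its last target. There are 200 camera calls.

## Task

Make the die row ready for the next pressing: move any black finished part left in a die into the grey tray, push the dies up tight against the spacer and the square end block, then press the wedge that fits the remaining gap (green narrow or orange wide) firmly down between the last die and the sloping end, with about 15 N, so that the row is locked without play and the wedge hangs clear of the channel floor. Only when the row is locked, lay every steel blank on the bench into a die cavity of its own outline, boss up, fully home and flush. Leave the tools and parts lying about where they are.

Things in the scene. Friction and masses are not known exactly. Their poses are not given: they have to be found in the camera images.
- bed: Die bed fixed to the bench: steel plate whose top (the channel floor) is 8 mm above the bench, with a channel 99 mm wide along its y between blue walls 20 mm high. Origin: middle of the plate, at bench height. From the yellow square end block at +y stand: one spacer, four dies in any order with a few mm of slack, then the wedge gap (10 to 25 mm at first), then the yellow sloping end.
- bed_end (a point): Middle of the square end block's face, at the channel floor; the bed's y = +193 mm. The block is 34 mm high. Sliding the row of dies towards it takes 8 to 12 N, e.g. closed fingertips pushing on the +y wall of the empty cavity of the die nearest the wedge gap.
- bed_slope (a point): Middle of the sloping end's face at the channel floor; the bed's y = -190.5 mm. The face rises 45 mm above the floor and leans away (towards -y) 1 in 4. With the row pushed tight, the gap from the last die to this face, at die-top height, is about 28 mm (thick spacer) or 40 mm (thin spacer).
- spacer_thick: Brass spacer bar, 26 mm thick along the bed, 90 mm across it, 30 mm high, standing in the channel against the square end block. Origin: centre of its underside. Exactly one of the two spacers (26 or 14 mm) is there.
- spacer_thin: Brass spacer bar, 14 mm thick along the bed, 90 mm across it, 30 mm high, standing in the channel against the square end block. Origin: centre of its underside. Exactly one of the two spacers (26 or 14 mm) is there.
- die_round1: White acetal forming die, a block 96 (own x) by 84 (own y) by 28 mm high, 0.24 kg, loose in the bed's channel with its y along the bed. In its top face, centred, a round cavity 69 mm across, 10 mm deep. Origin: centre of its underside (cavity floor 18 mm above). One of two like it; the order of the four dies in the row varies.
- die_round2: White acetal forming die, a block 96 (own x) by 84 (own y) by 28 mm high, 0.24 kg, loose in the bed's channel with its y along the bed. In its top face, centred, a round cavity 69 mm across, 10 mm deep. Origin: centre of its underside (cavity floor 18 mm above). One of two like it; the order of the four dies in the row varies.
- die_square1: White acetal forming die, a block 96 (own x) by 84 (own y) by 28 mm high, 0.24 kg, loose in the bed's channel with its y along the bed. In its top face, centred, a square cavity 63 by 63 mm, sides along its x and y, 10 mm deep. Origin: centre of its underside (cavity floor 18 mm above). One of two like it; the order of the four dies in the row varies.
- die_square2: White acetal forming die, a block 96 (own x) by 84 (own y) by 28 mm high, 0.24 kg, loose in the bed's channel with its y along the bed. In its top face, centred, a square cavity 63 by 63 mm, sides along its x and y, 10 mm deep. Origin: centre of its underside (cavity floor 18 mm above). One of two like it; the order of the four dies in the row varies.
- disc1: Bare steel round blank: disc 66 mm across and 10 mm thick with a round boss 26 mm across, the boss rising 24 mm above the plate (34 mm in all), about 0.15 kg. Origin: centre of its underside. May be absent.
- disc2: Bare steel round blank: disc 66 mm across and 10 mm thick with a round boss 26 mm across, the boss rising 24 mm above the plate (34 mm in all), about 0.15 kg. Origin: centre of its underside. May be absent.
- square1: Bare steel square blank: plate 60 by 60 mm (sides along its x and y) and 10 mm thick with a square boss 26 by 26 mm, sides parallel to the plate's, the boss rising 24 mm above the plate (34 mm in all), about 0.15 kg. Origin: centre of its underside. May be absent.
- square2: Bare steel square blank: plate 60 by 60 mm (sides along its x and y) and 10 mm thick with a square boss 26 by 26 mm, sides parallel to the plate's, the boss rising 24 mm above the plate (34 mm in all), about 0.15 kg. Origin: centre of its underside. May be absent.
- done_round: Finished round part, black with a red band near the top of its boss; same shape and size as the round blank, lying in the cavity of die_round1 at the start. Origin: centre of its underside. One of the two finished parts, or both, are there.
- done_square: Finished square part, black with a red band near the top of its boss; same shape and size as the square blank, lying in the cavity of die_square1 at the start. Origin: centre of its underside. One of the two finished parts, or both, are there.
- wedge_narrow: Green, narrow wedge, 80 mm wide (x), 45 high, foot down, black grip block 40 (x) by 26 (y) by 28 mm on top, 0.2 kg. Upright +y face goes to the dies, -y face slopes 1 in 4 like the bed's end: 24 mm thick at foot, 35 at top. Origin: centre of the foot; grip centre 6 mm to -y of it. With the 26 mm spacer it stops foot about 10 mm above the channel floor.
- wedge_wide: Orange, wide wedge, 80 mm wide (x), 45 high, foot down, black grip block 40 (x) by 26 (y) by 28 mm on top, 0.2 kg. Upright +y face goes to the dies, -y face slopes 1 in 4 like the bed's end: 36 mm thick at foot, 47 at top. Origin: centre of the foot; grip centre 6 mm to -y of it. With the 14 mm spacer it stops foot about 10 mm above the channel floor.
- tray: Grey open tray for finished parts, 150 by 150 mm outside, 35 mm high, walls and floor 5 mm, fixed. Origin: centre of its underside.
- screwdriver: Yellow-handled screwdriver, 200 mm, lying behind the bed; not needed.
- wrench: Steel wrench, 180 mm, lying on the bench near the robot, to its right; not needed.
- canister: Canister 60 mm across, 130 mm high with a yellow label, standing to the left; not needed.
- pulley: Aluminium pulley ring 90 mm across, 22 mm high, lying behind the bed; not needed.

How it is judged (in metres and radians):
On the way, in this order (a step that is already met when the one before it is completed fails the run):
1. the right wedge is pressed in and the row is tight (wedge pressing on the bed with over 4 N), with all blanks still on the bench (y of spacer_thick in the frame of bed above 0.177 m and y of wedge_narrow in the frame of spacer_thick between -0.365 and -0.357 m and z of wedge_narrow in the frame of spacer_thick between 0.003 and 0.017 m and x of wedge_narrow in the frame of spacer_thick between -0.02 and 0.02 m and angle between the z axis of wedge_narrow and the z axis of spacer_thick, either way round below 0.1 rad and y of spacer_thin in the frame of bed above 0.183 m and y of wedge_wide in the frame of spacer_thin between -0.365 and -0.357 m and z of wedge_wide in the frame of spacer_thin between 0.003 and 0.017 m and x of wedge_wide in the frame of spacer_thin between -0.02 and 0.02 m and angle between the z axis of wedge_wide and the z axis of spacer_thin, either way round below 0.1 rad and contact force between any of wedge_narrow, wedge_wide and bed above 4 N and height (world z) of each of disc1, disc2, square1, square2 below 0.02 m), for 0.1 s.
2. every blank present lies home in a die of its outline (((horizontal distance between disc1 and die_round1 below 0.004 m and z of disc1 in the frame of die_round1 between 0.014 and 0.0205 m and angle between disc1's own z axis and vertical below 0.08 rad) or (horizontal distance between disc1 and die_round2 below 0.004 m and z of disc1 in the frame of die_round2 between 0.014 and 0.0205 m and angle between disc1's own z axis and vertical below 0.08 rad)) and ((horizontal distance between disc2 and die_round1 below 0.004 m and z of disc2 in the frame of die_round1 between 0.014 and 0.0205 m and angle between disc2's own z axis and vertical below 0.08 rad) or (horizontal distance between disc2 and die_round2 below 0.004 m and z of disc2 in the frame of die_round2 between 0.014 and 0.0205 m and angle between disc2's own z axis and vertical below 0.08 rad)) and ((horizontal distance between square1 and die_square1 below 0.004 m and z of square1 in the frame of die_square1 between 0.014 and 0.0205 m and angle between square1's own z axis and vertical below 0.08 rad) or (horizontal distance between square1 and die_square2 below 0.004 m and z of square1 in the frame of die_square2 between 0.014 and 0.0205 m and angle between square1's own z axis and vertical below 0.08 rad)) and ((horizontal distance between square2 and die_square1 below 0.004 m and z of square2 in the frame of die_square1 between 0.014 and 0.0205 m and angle between square2's own z axis and vertical below 0.08 rad) or (horizontal distance between square2 and die_square2 below 0.004 m and z of square2 in the frame of die_square2 between 0.014 and 0.0205 m and angle between square2's own z axis and vertical below 0.08 rad))), for 0.2 s.
At the end, for the whole second after the job is handed in: Spacer within 3 mm of the end block; fitting wedge upright, foot 3 to 17 mm above the channel floor and within 4 mm of its tight place along the row; each blank in a die of its outline, within 4 mm of centre, at most 2.5 mm high; finished parts in the tray; all at rest (all of step 2 and y of spacer_thick in the frame of bed above 0.177 m and y of wedge_narrow in the frame of spacer_thick between -0.365 and -0.357 m and z of wedge_narrow in the frame of spacer_thick between 0.003 and 0.017 m and x of wedge_narrow in the frame of spacer_thick between -0.02 and 0.02 m and angle between the z axis of wedge_narrow and the z axis of spacer_thick, either way round below 0.1 rad and y of spacer_thin in the frame of bed above 0.183 m and y of wedge_wide in the frame of spacer_thin between -0.365 and -0.357 m and z of wedge_wide in the frame of spacer_thin between 0.003 and 0.017 m and x of wedge_wide in the frame of spacer_thin between -0.02 and 0.02 m and angle between the z axis of wedge_wide and the z axis of spacer_thin, either way round below 0.1 rad and x of done_round in the frame of tray between -0.07 and 0.07 m and y of done_round in the frame of tray between -0.07 and 0.07 m and height (world z) of each of done_round, done_square below 0.04 m and linear speed of each of done_round, done_square, disc1, disc2, square1, square2 below 0.03 m/s and x of done_square in the frame of tray between -0.07 and 0.07 m and y of done_square in the frame of tray between -0.07 and 0.07 m); the robot touches nothing.
It fails at once if the screwdriver is pushed more than 40 mm from its place (distance of screwdriver from where it was at the start of the episode above 0.04 m).
It fails at once if the wrench is pushed more than 40 mm from its place (distance of wrench from where it was at the start of the episode above 0.04 m).
It fails at once if the canister is pushed more than 40 mm from its place (distance of canister from where it was at the start of the episode above 0.04 m).
It fails at once if the pulley is pushed more than 40 mm from its place (distance of pulley from where it was at the start of the episode above 0.04 m).
Of spacer_thick, spacer_thin only 1 to 1 are there at a start; the rules pass over those that are not, and their reading is None.
Of done_round, done_square only 1 to 2 are there at a start; the rules pass over those that are not, and their reading is None.
Of disc1, disc2, square1, square2 only 3 to 4 are there at a start; the rules pass over those that are not, and their reading is None.
At some moment in a run one of disc1, disc2, square1, square2 may be knocked a few centimetres aside while the robot is not near it.
Once in a run the grip may slacken for a moment while it holds something.
It also fails if it takes over 210 s, if anything falls off the work surface, if the arm or the gripper's body presses on something with over 40 N, if the wrist force passes 120 N, or if a joint passes its speed limit or range.

## Working session

There is one attempt and no reset: what is moved stays moved. The work goes in short steps, Python scripts to look and compute and a shell command to move; the robot and the scene stay as the last step left them, time stands still between calls to the robot, and variables do not carry over. Pictures are saved under pics/ and viewed, about 12 in all and at most 16, crops included, and the job is handed in when it is done.

```bash
mkdir -p pics; ls
python3 - <<'E'
from cell import ctrl
import cv2,numpy as np
s=ctrl.read_state(); print(s)
for n in ["top","scene"]:
    p=ctrl.get_image(n); cv2.imwrite(f"pics/{n}0.png",p["color"][:,:,::-1])
    print(n,p["camera_matrix"],p["R"],p["t"])
    np.savez(f"{n}0.npz",**{k:p[k] for k in["color","depth","camera_matrix","R","t"]})
E
```

```text
pics
{'clock': 0.0, 'qpos': array([-1.41280978,  0.62932965,  0.03841569,  1.51839596, -0.02701074,
        0.99628423, -0.01999005]), 'qd': array([-0.00121063,  0.00046936,  0.00226287,  0.00094297, -0.00140116,
       -0.00171509, -0.00109397]), 'tau': array([ 1.63923680e-03, -5.63399720e+01,  1.22641459e+00, -1.93438160e+01,
        1.08775223e-02,  1.04241085e-02, -1.97064389e-05]), 'eef_pos': array([144.06353928, 633.18321219, 230.39033809]), 'tool_rot': array([-3.13969243e+00,  3.13108686e-07,  2.91783082e+00]), 'force': array([-1.23301635, -0.36628216, -0.60408601]), 'torque': array([ 0.00654566,  0.0019363 , -0.01666637]), 'width': 85.62815621231549}
top [[449.74993615   0.         313.89192875]
 [  0.         449.74993615 241.93456926]
 [  0.           0.           1.        ]] [[ 0.00766263 -0.9998747  -0.01385163]
 [-0.99238257 -0.00590052 -0.12305289]
 [ 0.12295574  0.01468902 -0.99230344]] [-12.49613638 539.63852333 941.86919096]
scene [[500.63375381   0.         327.6679324 ]
 [  0.         500.63375381 241.09299067]
 [  0.           0.           1.        ]] [[-0.81762018  0.57571393 -0.00712143]
 [ 0.43541171  0.61017768 -0.66189111]
 [-0.37671459 -0.54427628 -0.74956617]] [ 436.89070904 -196.47305062 1494.51115895]
```

View pics/top0.png

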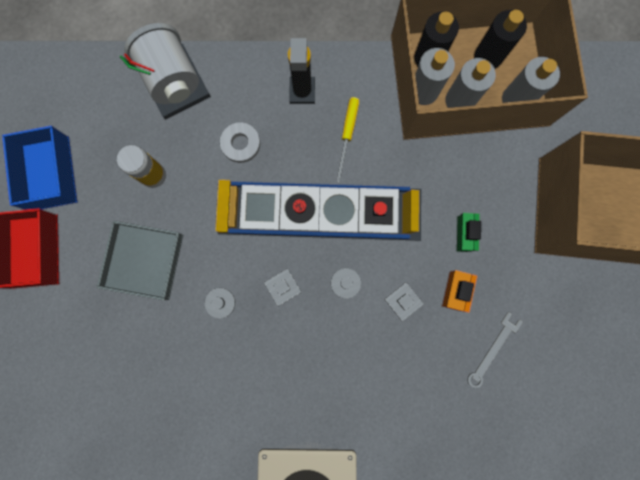

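View pics/scene0.png

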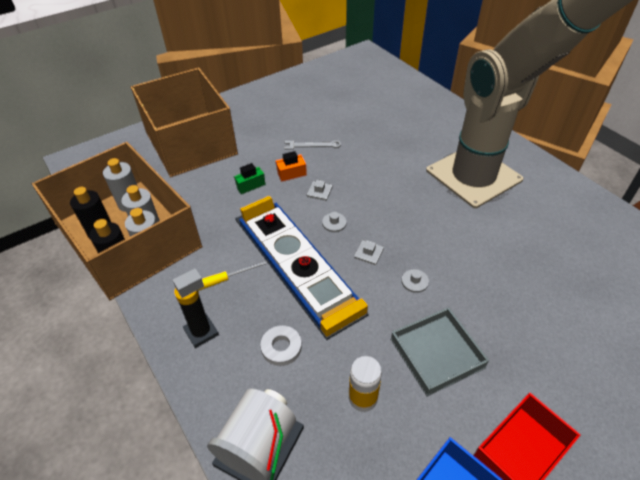

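Both finished parts are present (round at (300,206), square at (381,208)), and so are four blanks. The +y end block is on the left, and the wedge gap is on the right at about x=404. Next I measure from the top depth.

```bash
cat > h.py <<'E'
import numpy as np,cv2
from cell import ctrl
def shot(n,save=None):
    p=ctrl.get_image(n)
    if save: cv2.imwrite(f"pics/{save}.png",p["color"][:,:,::-1])
    return p
def pix2w(p,u,v,z):
    K,R,t=p["camera_matrix"],np.array(p["R"]),np.array(p["t"])
    d=R.T@np.linalg.solve(K,[u,v,1.]); c=-R.T@t
    return c+d*(z-c[2])/d[2]
def cloud(p):
    K,R,t=p["camera_matrix"],np.array(p["R"]),np.array(p["t"]); D=p["depth"].astype(float)
    v,u=np.mgrid[:D.shape[0],:D.shape[1]]
    P=np.stack([(u-K[0,2])/K[0,0]*D,(v-K[1,2])/K[1,1]*D,D],-1)
    return (P-t)@R
def w2pix(p,X):
    c=np.array(p["R"])@np.array(X,float)+p["t"]; q=p["camera_matrix"]@c; return q[:2]/q[2]
def ortho(p,z,x0,x1,y0,y1,s):
    "rectified view of plane z; rows: x falling from x1, cols: y falling from y1 (image like top view), s px/mm"
    H=np.array([w2pix(p,[x,y,z]) for x,y in((x1,y1),(x1,y0),(x0,y0),(x0,y1))],np.float32)
    W,h=int((y1-y0)*s),int((x1-x0)*s)
    M=cv2.getPerspectiveTransform(H,np.array([[0,0],[W,0],[W,h],[0,h]],np.float32))
    return cv2.warpPerspective(p["color"],M,(W,h),flags=cv2.INTER_CUBIC)
E
python3 - <<'E'
from h import *
p=shot("top"); C=cloud(p)
zt={"disc1":34,"square1":34,"wedge_narrow":73,"wedge_wide":73,"done_round":60,"done_square":60,"tray":35,"die_round1":36,"die_square1":36,"bed":28,"canister":130,"screwdriver":15,"wrench":5,"pulley":22,"spacer_thin":38,"spacer_thick":38}
for n,z in zt.items():
    for r in ctrl.search_frame(n,p)[:5]:
        e=r["extent"]; print(n,round(r["conf"],2),np.round(e,1),np.round(pix2w(p,e[0],e[1],z)[:2],1), "z",np.round(C[int(e[1]),int(e[0])],0))
# height profile along bed centre
for v in (196,206,218):
  print(v,[(u,*np.round(C[v,u,[0,1,2]]).astype(int)) for u in range(214,424,2)] if v==196 else '')
E
```

```text
disc1 0.81 [347.8 281.9  31.1  29.9] [453.8 -82.1] z [456. -80.  34.]
disc1 0.81 [217.4 304.8  32.1  27.9] [403.1 196.2] z [405. 197.  34.]
square1 0.86 [404.2 303.   38.6  34. ] [ 410.  -201.7] z [ 410. -202.   33.]
square1 0.86 [282.4 284.8  35.   38.1] [446.6  58. ] z [ 420.  -23. 1001.]
wedge_narrow 0.71 [469.2 233.3  28.3  38.8] [ 554.7 -331.4] z [ 556. -331.   72.]
wedge_wide 0.83 [461.1 291.9  38.6  44.3] [ 433.8 -310.8] z [ 436. -311.   73.]
done_round 0.69 [492.1 349.4  55.4  79.5] [ 318.  -373.9] z [ 313. -393.    7.]
done_round 0.59 [300.6 210.6  32.1  25.9] [603.4  19.6] z [605.  21.  57.]
done_square 0.59 [379.1 210.6  28.3  24.9] [ 604.2 -147.1] z [ 606. -147.   58.]
tray 0.78 [140.1 259.1  83.3  82.8] [499.8 367.3] z [502. 379.   5.]
tray 0.49 [301.7 209.8  30.2  30.2] [610.1  18.3] z [607.  19.  61.]
tray 0.37 [469.5 232.2  25.4  40.6] [ 562.7 -344.8] z [ 558. -331.   72.]
tray 0.33 [318.4 207.6 204.4  66.1] [615.1 -18.1] z [616. -17.  36.]
tray 0.2 [300.3 207.2  39.2  47.4] [615.8  21.5] z [612.  21.  57.]
die_round1 0.8 [302.1 208.2  42.9  47.1] [613.4  17.5] z [609
[... 5724 characters left out ...]
8), np.int64(34)), (398, np.int64(648), np.int64(-197), np.int64(6)), (400, np.int64(649), np.int64(-202), np.int64(5)), (402, np.int64(647), np.int64(-205), np.int64(12)), (404, np.int64(645), np.int64(-208), np.int64(21)), (406, np.int64(643), np.int64(-211), np.int64(29)), (408, np.int64(641), np.int64(-213), np.int64(39)), (410, np.int64(638), np.int64(-215), np.int64(51)), (412, np.int64(638), np.int64(-219), np.int64(51)), (414, np.int64(638), np.int64(-223), np.int64(52)), (416, np.int64(639), np.int64(-229), np.int64(47)), (418, np.int64(640), np.int64(-233), np.int64(45)), (420, np.int64(649), np.int64(-247), np.int64(5)), (422, np.int64(651), np.int64(-253), np.int64(-3))]
206 
218
```

```bash
cat >> h.py <<'E'
from scipy.spatial.transform import Rotation as Rn
def plan(x,y,z,yaw=np.pi/2,roll=np.pi):
    "remaining shift (units 30mm, tool axes) and turn (units 6deg) to a tool-down pose"
    s=ctrl.read_state(); R=Rn.from_euler("xyz",s["tool_rot"]); G=Rn.from_euler("xyz",[roll,0,yaw])
    d=R.inv().apply(np.array([x,y,z])-s["eef_pos"])/30; w=(R.inv()*G).as_rotvec()/np.radians(6)
    print("t%.2f"%s["clock"],"at",np.round(s["eef_pos"],1),"yaw%.4f"%s["tool_rot"][2],"F",np.round(s["force"],1),"w%.1f"%s["width"],"| go",np.round(d,3),"turn",np.round(w,3))
E
python3 -m crank '[[[0,0,-0.2,0,0,1],[0,0,-0.2,0,0,1],[0,0,-0.2,0,0,1],[0,0,-0.2,0,0,1],[0,0,-0.2,0,0,1],[0,0,-0.2,0,0,1],[0,0,-0.2,0,0,1],[0,0,-0.2,0,0,1],[0,0,-0.2,0,0,1],[0,0,-0.2,0,0,1],[0,0,-0.2,0,0,1],[0,0,-0.2,0,0,1]]]' -1
python3 -c "
from h import *
plan(560,-20,330)"
```

```text
clock: 1.95
eef_pos: [143.5, 632.6, 305.0]
tool_rot: [-3.139, 0.003, 1.602]
force: [-0.1, -0.2, -1.0]
width: 85.6
t1.95 at [143.5 632.6 305. ] yaw1.6021 F [-0.1 -0.2 -1. ] w85.6 | go [-22.181  13.195  -0.807] turn [-0.028  0.029  0.299]
```

```bash
python3 -m crank '[[[-1,0.6,-0.07,0,0,0.3],[-1,0.6,-0.07,0,0,0],[-1,0.6,-0.07,0,0,0],[-1,0.6,-0.07,0,0,0],[-1,0.6,-0.07,0,0,0],[-1,0.6,-0.07,0,0,0],[-1,0.6,-0.07,0,0,0],[-1,0.6,-0.07,0,0,0],[-1,0.6,-0.07,0,0,0],[-1,0.6,-0.07,0,0,0],[-1,0.6,-0.07,0,0,0],[-1,0.6,0,0,0,0]]]' -1
python3 -m crank '[[[-1,0.6,0,0,0,0],[-1,0.6,0,0,0,0],[-1,0.6,0,0,0,0],[-1,0.6,0,0,0,0],[-1,0.6,0,0,0,0],[-1,0.6,0,0,0,0],[-1,0.6,0,0,0,0],[-1,0.6,0,0,0,0],[-1,0.6,0,0,0,0],[-1,0.6,0,0,0,0]]]' -1
python3 -c "
from h import *
p=shot('wrist','w1'); plan(560,-20,330)
print(p['R'],p['t'],p['camera_matrix'][0], 'cam',-np.array(p['R']).T@p['t'])"
```

```text
clock: 2.95
eef_pos: [361.7, 267.6, 327.8]
tool_rot: [-3.139, -0.008, 1.585]
force: [1.2, 1.3, 0.0]
width: 85.7
clock: 3.78
eef_pos: [553.2, -44.5, 327.3]
tool_rot: [3.138, -0.016, 1.589]
force: [0.9, 0.6, -0.7]
width: 85.2
t3.83 at [556.2 -53.4 327.7] yaw1.5805 F [ 3.  -6.2  2.9] w85.4 | go [ 1.111  0.139 -0.066] turn [ 0.074 -0.074  0.092]
[[ 0.99980936  0.01943389  0.0018896 ]
 [ 0.01811699 -0.95942005  0.28139818]
 [ 0.00728158 -0.2813103  -0.95958923]] [-553.1543898  -114.46551616  456.18960753] [383.52401271   0.         315.64044709] cam [551.80092557  29.26026775 471.01026171]
```

View pics/w1.png

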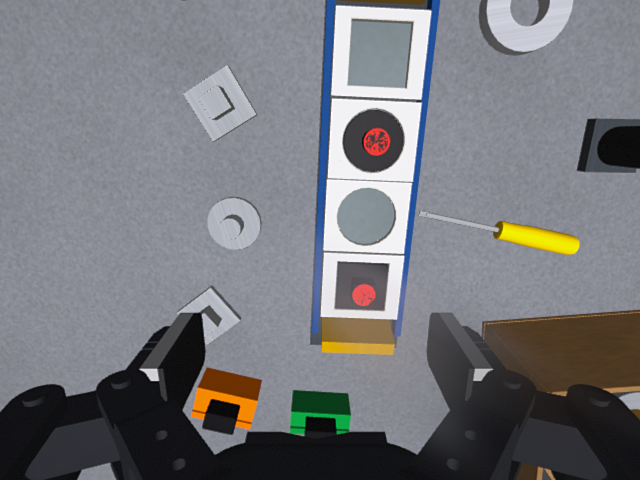

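The wrist view looks towards +y. The dies from the top are square (empty), round (done, red top at (377,141)), round (empty) and square (done, (364,294)). The orange wedge is at about (228,400). Next I measure these in world coordinates.

```bash
cat >> h.py <<'E'
def hsv(c): return cv2.cvtColor(c,cv2.COLOR_RGB2HSV)
def blobs(m,amin):
    n,l,s,c=cv2.connectedComponentsWithStats(m.astype(np.uint8)); return [(i,s[i],c[i],l==i) for i in range(1,n) if s[i,4]>=amin]
def reds(p,z=60):
    h=hsv(p["color"]).astype(int); m=((h[...,0]<6)|(h[...,0]>174))&(h[...,1]>170)&(h[...,2]>120)
    m=cv2.morphologyEx(m.astype(np.uint8),cv2.MORPH_CLOSE,np.ones((9,9)))
    return [(s[4],np.round(pix2w(p,*c,z)[:2],1)) for i,s,c,_ in blobs(m,100)]
def whites(p,x0=530,x1=690,y0=-250,y1=200,s=2,z=36):
    o=ortho(p,z,x0,x1,y0,y1,s); h=hsv(o); m=((h[...,1]<25)&(h[...,2]>215)).astype(np.uint8)
    out=[]
    for i,st,c,mm in blobs(m,1500):
        cs,_=cv2.findContours(mm.astype(np.uint8),cv2.RETR_CCOMP,cv2.CHAIN_APPROX_NONE)
        big=max(cs,key=cv2.contourArea); (cx,cy),wh,a=cv2.minAreaRect(big)
        hole=[k for k in cs if k is not big and cv2.contourArea(k)>1500]
        r=lambda u,v:(round(x1-v/s,1),round(y1-u/s,1))
        out.append(("rect",r(cx,cy),np.round(np.array(wh)/s,1),round(a,1),"holes",[(r(*cv2.minAreaRect(k)[0]),np.round(np.array(cv2.minAreaRect(k)[1])/s,1),round(cv2.minAreaRect(k)[2],1)) for k in hole]))
    return out
E
python3 - <<'E'
from h import *
for n in("wrist","top"):
    p=shot(n); print(n,reds(p))
    for w in whites(p): print(w)
    if n=="wrist":
        cv2.imwrite("pics/o1.png",ortho(p,36,550,680,-230,200,1.8)[:,:,::-1]); 
        C=cloud(p)
        for x in (600,625): # profile along y
            pts=C.reshape(-1,3); k=pts[abs(pts[:,0]-x)<2]; k=k[np.argsort(k[:,1])]
            print([tuple(np.round(q[1:]).astype(int).tolist()) for q in k[(k[:,1]<-180)&(k[:,1]>-230)][::12]])
E
```

```text
wrist [(np.int32(579), array([615.4,  21. ]))]
('rect', (616.9, 106.1), array([79.9, 95.9]), 1.2, 'holes', [((616.9, 108.1), array([64.8, 64.8]), 1.5)])
('rect', (615.7, 21.0), array([83.8, 95.9]), 1.3, 'holes', [((615.6, 21.1), array([69.7, 69.3]), 45.0)])
('rect', (612.8, -64.4), array([83.8, 95.8]), 1.5, 'holes', [((612.9, -64.1), array([69.7, 70. ]), 45.0)])
('rect', (611.6, -150.9), array([83.6, 95.7]), 1.4, 'holes', [((611.5, -150.7), array([65.5, 65. ]), 1.5)])
[(-229, 50), (-223, 51), (-217, 54), (-216, 46), (-215, 39), (-213, 31), (-211, 26), (-210, 16), (-208, 14), (-189, 37), (-184, 37)]
[(-229, 50), (-223, 52), (-218, 52), (-217, 43), (-215, 32), (-214, 30), (-211, 23), (-209, 16), (-208, 7), (-189, 35), (-184, 31)]
top [(np.int32(2246), array([521.2, 605.3]))]
```

View pics/o1.png

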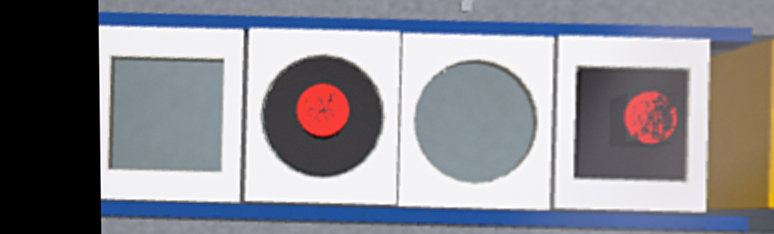

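The ortho view shows four dies with small gaps, and a brass end at the right. The slack adds up to about 40 mm, so the spacer is the thin one and the orange wide wedge fits. I start with the finished square part.

```bash
python3 -m crank '[[[-0.4,0.23,0.85,0,0,0.2],[-0.4,0.23,0.85,0,0,0.1],[-0.4,0.23,0.85,0,0,0],[-0.4,0.23,0.85,0,0,0],[-0.4,0.23,0.85,0,0,0],[-0.4,0.23,0.85,0,0,0],[-0.4,0.23,0.85,0,0,0],[-0.4,0.23,0.85,0,0,0],[0,0,0,0,0,0]]]' -1
python3 -c "
from h import *
plan(611.5,-150.7,40,1.547)"
```

```text
clock: 4.68
eef_pos: [612.0, -125.0, 115.5]
tool_rot: [3.134, -0.028, 1.568]
force: [0.1, -0.1, -0.5]
width: 85.5
t4.68 at [ 612.  -125.   115.5] yaw1.5683 F [ 0.1 -0.1 -0.5] w85.5 | go [-0.925 -0.036  2.492] turn [ 0.074 -0.263  0.202]
```

```bash
python3 -m crank '[[[-0.5,-0.02,0.2,0.04,-0.14,0.1],[-0.45,-0.02,0.4,0.04,-0.12,0.1],[0,0,0.7,0,0,0],[0,0,0.3,0,0,0],[0,0,0,0,0,0]]]' -1
python3 -c "
from h import *
plan(611.5,-150.7,40,1.547); p=shot('wrist','w2')
c=p['color']; cv2.imwrite('pics/w2.png',c[:,:,::-1])"
```

```text
clock: 5.1
eef_pos: [611.9, -151.8, 67.5]
tool_rot: [3.14, 0.002, 1.55]
force: [0.1, 0.2, 0.5]
width: 85.0
t5.10 at [ 611.9 -151.8   67.5] yaw1.5497 F [0.1 0.2 0.5] w85.0 | go [ 0.038 -0.016  0.918] turn [0.019 0.019 0.026]
```

View pics/w2.png

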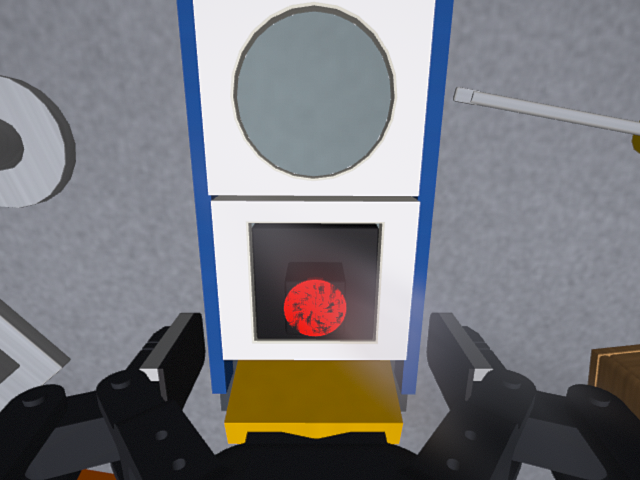

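The boss (red top at (315,307)) sits centred between the fingers. Descend, close, lift.

```bash
python3 -m crank '[[[0.04,0,0.5,0,0,0],[0,0,0.4,0,0,0],[0,0,0,0,0,0]]]' -1
python3 -m crank '[[[0,0,0,0,0,0],[0,0,0,0,0,0],[0,0,0,0,0,0],[0,0,0,0,0,0],[0,0,0,0,0,0],[0,0,0,0,0,0],[0,0,0,0,0,0],[0,0,0,0,0,0]]]' 1
python3 -m crank '[[[0,0,-0.4,0,0,0],[0,0,-0.7,0,0,0],[0,0,-1,0,0,0],[0,0,-1,0,0,0],[0,0,-1,0,0,0],[0,0,-0.5,0,0,0],[0,0,0,0,0,0]]]' 1
python3 -c "
from h import *
plan(500,330,190); p=shot('wrist','w3')
t=shot('top'); C=cloud(t)
for n in ['tray']: print([(r['conf'],np.round(r['extent'])) for r in ctrl.search_frame(n,t)])
P=C.reshape(-1,3); k=P[(P[:,2]>27)&(P[:,2]<43)&(P[:,1]>270)&(P[:,1]<460)&(P[:,0]>400)&(P[:,0]<600)]
print(cv2.minAreaRect(k[:,:2].astype(np.float32)),len(k))
print(plan(0,0,0))"
```

```text
clock: 5.4
eef_pos: [614.8, -150.4, 44.2]
tool_rot: [3.133, 0.003, 1.551]
force: [-0.6, 0.2, 0.8]
width: 85.5
clock: 6.07
eef_pos: [613.9, -150.6, 48.3]
tool_rot: [3.134, 0.002, 1.551]
force: [-0.1, -0.3, -1.2]
width: 24.6
clock: 6.65
eef_pos: [612.4, -150.1, 193.9]
tool_rot: [3.136, 0.002, 1.55]
force: [0.6, -0.2, -1.9]
width: 24.2
t6.65 at [ 612.4 -150.1  193.9] yaw1.5504 F [ 0.6 -0.2 -1.9] w24.2 | go [15.924 -4.072  0.07 ] turn [ 0.053  0.023 -0.194]
[(0.95, array([140., 260.,  82.,  76.])), (0.36, array([300., 209.,  29.,  25.]))]
((499.89520263671875, 374.73931884765625), (153.17160034179688, 150.24722290039062), 80.1005859375) 764
t6.80 at [ 610.  -148.9  189.2] yaw1.5505 F [ 0.   0.6 -2.8] w24.5 | go [  4.552 -20.422   6.337] turn [-0.014  0.003 -0.194]
None
```

View pics/w3.png

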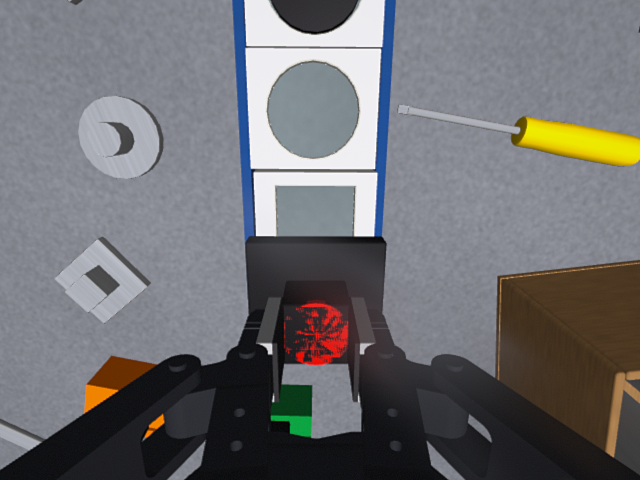

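The part is held (red top at (316,332)) and die 4 is empty. The tray centre is about (500,375) with yaw -0.17. Carry it there.

```bash
python3 -m crank '[[[0.96,-0.23,0,0,0,0],[0.96,-0.23,0,0,0,0],[0.96,-0.23,0,0,0,0],[0.96,-0.23,0,0,0,0],[0.96,-0.23,0,0,0,0],[0.96,-0.23,0,0,0,0],[0.96,-0.23,0,0,0,0],[0.96,-0.23,0,0,0,0],[0.96,-0.23,0,0,0,0],[0.96,-0.23,0,0,0,0],[0.96,-0.23,0,0,0,0],[0.96,-0.23,0,0,0,0]]]' 1
python3 -m crank '[[[0.96,-0.23,0,0,0,0],[0.96,-0.23,0,0,0,0],[0.96,-0.23,0,0,0,0],[0.9,-0.2,0,0,0,0.4],[0,0,0,0,0,0.5],[0,0,0,0,0,0.5],[0,0,0,0,0,0]]]' 1
python3 -c "
from h import *
plan(494.2,341.5,30,1.398)"
```

```text
clock: 7.8
eef_pos: [519.4, 202.7, 165.9]
tool_rot: [-3.103, 0.016, 1.533]
force: [0.2, 0.7, -1.0]
width: 24.2
clock: 8.38
eef_pos: [481.9, 331.3, 149.3]
tool_rot: [-3.084, 0.035, 1.396]
force: [-0.0, 0.5, -1.3]
width: 24.1
t8.38 at [481.9 331.3 149.3] yaw1.3958 F [-0.   0.5 -1.3] w24.1 | go [0.545 0.574 3.935] turn [-0.552  0.331 -0.031]
```

```bash
python3 -m crank '[[[0.27,0.29,0,-0.28,0.17,0],[0.27,0.29,0.3,-0.28,0.17,0],[0,0,0.7,0,0,0],[0,0,0.9,0,0,0],[0,0,0.9,0,0,0],[0,0,0.5,0,0,0],[0,0,0,0,0,0]]]' 1
python3 -c "
from h import *
plan(494.2,341.5,30,1.398)"
```

```text
clock: 8.97
eef_pos: [498.1, 339.1, 36.9]
tool_rot: [-3.137, 0.009, 1.402]
force: [0.2, 1.1, -1.3]
width: 24.7
t8.97 at [498.1 339.1  36.9] yaw1.4023 F [ 0.2  1.1 -1.3] w24.7 | go [ 0.059 -0.14   0.232] turn [-0.044  0.088  0.041]
```

Release with a partial opening, then rise and head back for the round finished part over (615.6, 21).

```bash
python3 -m crank '[[[0.06,-0.14,0.2,0,0.08,0],[0,0,0.05,0,0,0],[0,0,0,0,0,0]]]' 1
python3 -c "
from h import *
plan(494.2,341.5,30,1.398)"
python3 -m crank '[[[0,0,0,0,0,0],[0,0,0,0,0,0],[0,0,0,0,0,0],[0,0,0,0,0,0]]]' 0
python3 -m crank '[[[0,0,-0.5,0,0,0],[0,0,-1,0,0,0],[0,0,-1,0,0,0],[0,0,-1,0,0,0],[0,0,-1,0,0,0],[0,0,-0.6,0,0,-0.5],[0,0,0,0,0,-0.5],[0,0,0,0,0,-0.4],[0,0,0,0,0,0]]]' 0
python3 -c "
from h import *
plan(615.6,21,50,1.547)"
```

```text
clock: 9.22
eef_pos: [493.1, 339.3, 27.5]
tool_rot: [-3.134, 0.004, 1.402]
force: [0.3, 0.1, -1.6]
width: 24.5
t9.22 at [493.1 339.3  27.5] yaw1.4020 F [ 0.3  0.1 -1.6] w24.5 | go [ 0.077  0.022 -0.085] turn [-0.069  0.036  0.038]
clock: 9.55
eef_pos: [495.5, 340.5, 31.1]
tool_rot: [-3.139, -0.001, 1.403]
force: [0.1, -0.9, 0.2]
width: 42.6
clock: 10.3
eef_pos: [498.5, 341.4, 197.5]
tool_rot: [3.136, -0.007, 1.556]
force: [-0.6, -0.3, -0.6]
width: 43.1
t10.30 at [498.5 341.4 197.5] yaw1.5558 F [-0.6 -0.3 -0.6] w43.1 | go [-10.652   4.035   4.867] turn [ 0.054 -0.065  0.084]
```

```bash
python3 -m crank '[[[-0.95,0.36,0,0,0,0],[-0.95,0.36,0,0,0,0],[-0.95,0.36,0,0,0,0],[-0.95,0.36,0,0,0,0],[-0.95,0.36,0,0,0,0],[-0.95,0.36,0.1,0,0,0],[-0.95,0.36,0.2,0,0,0],[-0.95,0.36,0.3,0,0,0],[-0.95,0.36,0.3,0,0,0],[-0.95,0.36,0.3,0,0,0],[-0.95,0.36,0.3,0,0,0],[0,0,0,0,0,0]]]' -1
python3 -c "
from h import *
plan(615.6,21,50,1.547); p=shot('wrist'); print(reds(p))"
```

```text
clock: 11.3
eef_pos: [617.7, 17.4, 149.4]
tool_rot: [3.131, -0.011, 1.551]
force: [-0.6, -1.3, -0.1]
width: 85.3
t11.30 at [617.7  17.4 149.4] yaw1.5511 F [-0.6 -1.3 -0.1] w85.3 | go [ 0.082 -0.107  3.314] turn [ 0.103 -0.102  0.038]
[(np.int32(1292), array([616.,  22.]))]
```

```bash
python3 -m crank '[[[0.12,-0.07,0.4,0.1,-0.1,0.04],[0,0,0.8,0,0,0],[0,0,0.9,0,0,0],[0,0,0.8,0,0,0],[0,0,0.4,0,0,0],[0,0,0,0,0,0]]]' -1
python3 -m crank '[[[0,0,0,0,0,0],[0,0,0,0,0,0],[0,0,0,0,0,0],[0,0,0,0,0,0],[0,0,0,0,0,0],[0,0,0,0,0,0],[0,0,0,0,0,0],[0,0,0,0,0,0]]]' 1
python3 -m crank '[[[0,0,-0.4,0,0,0],[0,0,-0.8,0,0,0],[0,0,-1,0,0,0],[0,0,-1,0,0,0],[0,0,-1,0,0,0],[0,0,-1,0,0,0],[0,0,0,0,0,0]]]' 1
python3 -c "
from h import *
plan(505.8,408.5,30,1.398)"
```

```text
clock: 11.85
eef_pos: [614.5, 35.0, 45.7]
tool_rot: [-3.14, -0.007, 1.552]
force: [0.6, -0.3, 0.1]
width: 85.5
clock: 12.52
eef_pos: [617.0, 40.8, 50.6]
tool_rot: [3.137, -0.011, 1.556]
force: [-0.4, 0.7, -0.4]
width: -0.2
clock: 13.1
eef_pos: [615.4, 33.6, 216.8]
tool_rot: [3.139, -0.005, 1.55]
force: [1.6, -0.6, -0.1]
width: -0.0
t13.10 at [615.4  33.6 216.8] yaw1.5503 F [ 1.6 -0.6 -0.1] w-0.0 | go [12.39  -3.928  6.277] turn [ 0.024 -0.049  1.454]
```

The fingers missed the boss because the arm drifted in +y during the descent. I'll retry in two stages, checking before I close.

```bash
python3 -m crank '[[[-0.2,0.02,0.5,0,0,0],[-0.19,0,0.9,0,0,0],[0,0,0.9,0,0,0],[0,0,0.9,0,0,0],[0,0,0.9,0,0,0],[0,0,0.6,0,0,0],[0,0,0,0,0,0],[0,0,0,0,0,0]]]' -1
python3 -c "
from h import *
p=shot('wrist'); print(reds(p)); plan(616,22,45,1.547)"
```

```text
clock: 13.77
eef_pos: [623.4, 15.1, 82.6]
tool_rot: [3.119, -0.001, 1.545]
force: [0.3, -0.5, 0.5]
width: 85.2
[(np.int32(2029), array([615.6,  18.2]))]
t13.82 at [623.3  15.2  82.8] yaw1.5449 F [-0.3 -0.2  0.1] w85.4 | go [ 0.221 -0.278  1.255] turn [ 0.219 -0.005 -0.02 ]
```

```bash
python3 -m crank '[[[0.1,-0.14,0.1,0.1,0,0],[0.08,-0.12,0.3,0.1,0,0],[0,0,0.3,0,0,0],[0,0,0,0,0,0]]]' -1
python3 -c "
from h import *
p=shot('wrist','w4'); print(reds(p),whites(p)); plan(616,20.5,45,1.547)"
```

```text
clock: 14.15
eef_pos: [618.3, 21.1, 65.1]
tool_rot: [3.134, -0.001, 1.545]
force: [0.1, -0.5, 0.3]
width: 85.2
[(np.int32(2273), array([614.7,  17.5]))] [('rect', (617.4, 105.1), array([77.9, 95.8]), 1.4, 'holes', [((617.6, 108.1), array([64.3, 64.4]), 1.4)]), ('rect', (615.1, -7.3), array([136.1,  96.5]), 1.5, 'holes', [((616.2, 19.3), array([69.5, 69.8]), 63.4)])]
t14.20 at [618.6  21.1  65.7] yaw1.5453 F [-0.1 -0.3  0.9] w85.0 | go [-0.024 -0.092  0.688] turn [ 0.082 -0.009 -0.017]
```

```bash
python3 -m crank '[[[-0.05,-0.1,0.35,0.08,0,0],[0,0,0.3,0,0,0]]]' -1
python3 -m crank '[[[0,0,0.02,0,0,0],[0,0,0.02,0,0,0],[0,0,0.02,0,0,0],[0,0,0.02,0,0,0],[0,0,0.02,0,0,0],[0,0,0,0,0,0]]]' 1
python3 -m crank '[[[0,0,-0.4,0,0,0],[0,0,-0.8,0,0,0],[0,0,-1,0,0,0],[0,0,-1,0,0,0],[0,0,-1,0,0,0],[0,0,-0.5,0,0,0],[0,0,0,0,0,0]]]' 1
python3 -c "
from h import *
plan(505.8,408.5,30,1.398)"
```

```text
clock: 14.37
eef_pos: [617.2, 19.7, 47.1]
tool_rot: [3.138, -0.001, 1.546]
force: [0.4, 0.2, -0.1]
width: 85.5
clock: 14.87
eef_pos: [616.1, 19.2, 41.4]
tool_rot: [3.141, -0.001, 1.545]
force: [-0.9, -0.7, 1.6]
width: 23.6
clock: 15.45
eef_pos: [614.1, 18.7, 190.7]
tool_rot: [-3.138, -0.0, 1.544]
force: [0.8, -0.4, -1.2]
width: 24.0
t15.45 at [614.1  18.7 190.7] yaw1.5435 F [ 0.8 -0.4 -1.2] w24.0 | go [12.887 -3.944  5.375] turn [-0.033 -0.     1.39 ]
```

```bash
python3 -m crank '[[[0.9,-0.29,-0.05,0,0,0.1],[0.9,-0.29,-0.05,-0.04,0.02,0.1],[0.9,-0.29,-0.05,-0.04,0.02,0.1],[0.9,-0.29,-0.05,-0.04,0.02,0.1],[0.9,-0.29,-0.05,-0.04,0.02,0.1],[0.9,-0.29,-0.05,-0.04,0.02,0.1],[0.9,-0.29,-0.05,-0.04,0.02,0.1],[0.9,-0.29,-0.05,-0.04,0.02,0.1],[0.9,-0.29,-0.05,-0.04,0.02,0.1],[0.9,-0.29,-0.05,-0.04,0.02,0.1],[0.9,-0.2,-0.05,-0.04,0.02,0.1],[0.9,-0.2,-0.05,-0.04,0.02,0.1]]]' 1
python3 -m crank '[[[0.8,-0.1,0,0,0,0.1],[0.5,0,0.3,0,0,0.1],[0,0,0.5,0,0,0],[0,0,0,0,0,0]]]' 1
python3 -c "
from h import *
plan(505.8,408.5,30,1.398)"
```

```text
clock: 16.45
eef_pos: [537.8, 351.2, 205.0]
tool_rot: [3.104, -0.015, 1.394]
force: [0.2, 0.4, -1.8]
width: 24.1
clock: 16.78
eef_pos: [536.2, 402.7, 177.0]
tool_rot: [3.111, -0.018, 1.385]
force: [-1.0, -0.9, -1.9]
width: 24.0
t16.78 at [536.2 402.7 177. ] yaw1.3848 F [-1.  -0.9 -1.9] w24.0 | go [-0.083 -1.184  4.865] turn [ 0.298 -0.166 -0.129]
```

```bash
python3 -m crank '[[[0,-0.4,0.4,0.1,-0.06,-0.06],[0,-0.4,0.5,0.1,-0.06,-0.06],[0,-0.35,0.7,0.1,-0.05,0],[0,0,0.9,0,0,0],[0,0,0.9,0,0,0],[0,0,0.6,0,0,0],[0,0,0,0,0,0]]]' 1
python3 -c "
from h import *
plan(505.8,408.5,29,1.398)"
```

```text
clock: 17.37
eef_pos: [493.9, 405.8, 47.4]
tool_rot: [-3.131, 0.007, 1.396]
force: [-0.2, 0.2, -2.1]
width: 24.0
t17.37 at [493.9 405.8  47.4] yaw1.3963 F [-0.2  0.2 -2.1] w24.0 | go [0.162 0.383 0.609] turn [-0.099  0.067 -0.017]
```

```bash
python3 -m crank '[[[0.16,0.38,0.2,0,0,0],[0,0,0.35,0,0,0],[0,0,0,0,0,0]]]' 1
python3 -m crank '[[[0,0,0,0,0,0],[0,0,0,0,0,0],[0,0,0,0,0,0],[0,0,0,0,0,0]]]' 0
python3 -m crank '[[[0,0,-0.5,0,0,0],[0,0,-1,0,0,0],[0,0,-1,0,0,0],[0,0,-1,0,0,0],[0,0,-1,0,0,0],[-0.3,0,-0.6,0,0,-0.5],[-0.8,0,0,0,0,-0.5],[-0.9,0,0,0,0,-0.4],[-0.5,0,0,0,0,0],[0,0,0,0,0,0]]]' 0
python3 -c "
from h import *
plan(608,-180,150,1.547); shot('top','t2')"
python3 - <<'E'
import cv2; i=cv2.imread('pics/t2.png'); cv2.imwrite('pics/t2c.png',cv2.resize(i[170:340,90:500],None,fx=1.9,fy=1.9))
E
```

```text
clock: 17.62
eef_pos: [502.4, 406.4, 29.0]
tool_rot: [-3.126, 0.011, 1.395]
force: [-0.5, 0.5, -0.8]
width: 23.7
clock: 17.95
eef_pos: [502.4, 406.4, 31.8]
tool_rot: [-3.128, 0.009, 1.395]
force: [0.1, -0.5, 0.5]
width: 42.8
clock: 18.78
eef_pos: [500.2, 332.4, 208.7]
tool_rot: [-3.139, -0.004, 1.551]
force: [0.7, -0.3, -0.4]
width: 42.6
t18.78 at [500.2 332.4 208.7] yaw1.5505 F [ 0.7 -0.3 -0.4] w42.6 | go [-17.01    3.943   1.883] turn [-0.023 -0.036  0.034]
```

View pics/t2c.png

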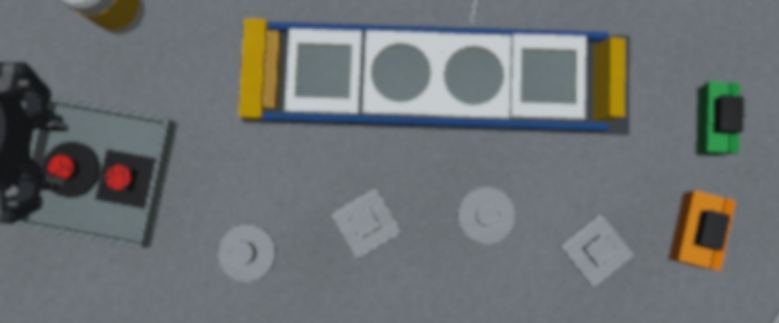

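Both finished parts are in the tray (crop (60,167) and (118,177)) and all four cavities are empty. Next, push the row with the fingers shut.

```bash
python3 -m crank '[[[-0.9,0.22,0,0,0,0],[-0.9,0.22,0,0,0,0],[-0.9,0.22,0,0,0,0],[-0.9,0.22,0,0,0,0],[-0.9,0.22,0,0,0,0],[-0.9,0.22,0,0,0,0],[-0.9,0.22,0,0,0,0],[-0.9,0.22,0,0,0,0],[-0.9,0.22,0,0,0,0],[-0.9,0.22,0,0,0,0],[-0.9,0.22,0,0,0,0],[-0.9,0.22,0,0,0,0]]]' 1
python3 -m crank '[[[-0.9,0.22,0.1,0,0,0],[-0.9,0.22,0.2,0,0,0],[-0.9,0.22,0.3,0,0,0],[-0.7,0.15,0.4,0,0,0],[-0.3,0,0.5,0,0,0],[0,0,0.2,0,0,0],[0,0,0,0,0,0]]]' 1
python3 -c "
from h import *
plan(611.5,-152,31,1.547)"
```

```text
clock: 19.83
eef_pos: [584.7, 26.6, 209.1]
tool_rot: [3.135, -0.023, 1.583]
force: [0.2, 1.1, 0.4]
width: 0.2
clock: 20.42
eef_pos: [621.4, -87.9, 157.3]
tool_rot: [3.124, -0.022, 1.582]
force: [0.4, -0.1, 0.5]
width: -0.0
t20.42 at [621.4 -87.9 157.3] yaw1.5817 F [ 0.4 -0.1  0.5] w-0.0 | go [-2.224 -0.427  4.154] turn [ 0.164 -0.212  0.329]
```

```bash
python3 -m crank '[[[-0.7,-0.12,0.3,0.08,-0.1,0.16],[-0.7,-0.12,0.5,0.08,-0.1,0.16],[-0.6,-0.1,0.6,0,0,0],[-0.2,0,0.7,0,0,0],[0,0,0.5,0,0,0],[0,0,0,0,0,0]]]' 1
python3 -c "
from h import *
plan(611.5,-152,31,1.547)"
```

```text
clock: 20.92
eef_pos: [616.4, -147.1, 76.8]
tool_rot: [3.136, -0.004, 1.557]
force: [-0.3, 1.1, -0.6]
width: -0.2
t20.92 at [ 616.4 -147.1   76.8] yaw1.5569 F [-0.3  1.1 -0.6] w-0.2 | go [-0.173 -0.168  1.526] turn [ 0.049 -0.038  0.095]
```

```bash
python3 -m crank '[[[-0.15,-0.15,0.4,0.05,-0.04,0.1],[0,0,0.5,0,0,0],[0,0,0.4,0,0,0],[0,0,0.2,0,0,0],[0,0,0,0,0,0]]]' 1
python3 -c "
from h import *
plan(611.5,-130,31,1.547)"
python3 -m crank '[[[0.3,0,0,0,0,0],[0.3,0,0,0,0,0]]]' 1
python3 -c "
from h import *
plan(611.5,-112,31,1.547)"
```

```text
clock: 21.33
eef_pos: [613.3, -149.3, 30.1]
tool_rot: [3.14, 0.0, 1.548]
force: [0.1, -0.4, 0.2]
width: -0.2
t21.33 at [ 613.3 -149.3   30.1] yaw1.5481 F [ 0.1 -0.4  0.2] w-0.2 | go [ 0.642 -0.075 -0.03 ] turn [0.013 0.003 0.011]
clock: 21.5
eef_pos: [613.8, -132.7, 30.6]
tool_rot: [3.14, 0.002, 1.545]
force: [-0.1, 1.7, 0.6]
width: -0.1
t21.50 at [ 613.8 -132.7   30.6] yaw1.5451 F [-0.1  1.7  0.6] w-0.1 | go [ 0.688 -0.096 -0.015] turn [ 0.02   0.02  -0.018]
```

```bash
for i in 1; do
python3 -m crank '[[[0.15,0,0,0,0,0],[0.15,0,0,0,0,0]]]' 1
python3 -m crank '[[[0.2,0,0,0,0,0],[0.2,0,0,0,0,0]]]' 1
python3 -m crank '[[[0.2,0,0,0,0,0],[0.2,0,0,0,0,0]]]' 1
done | grep -E "eef|force"
```

```text
eef_pos: [614.5, -122.8, 31.5]
force: [-0.9, -5.1, -3.5]
eef_pos: [614.8, -112.3, 32.1]
force: [-0.1, -4.4, -2.4]
eef_pos: [614.9, -110.8, 33.0]
force: [-0.9, -15.2, -3.5]
```

```bash
python3 -m crank '[[[0.25,0,0.05,0,0,0],[0.25,0,0.05,0,0,0],[0.25,0,0.05,0,0,0]]]' 1
python3 -m crank '[[[-0.3,0,0,0,0,0],[-0.3,0,0,0,0,0],[0,0,-0.4,0,0,0],[0,0,-0.8,0,0,0],[0,0,-1,0,0,0],[0,0,-1,0,0,0],[-0.3,0,-1,0,0,0],[-0.8,-0.4,-1,0,0,0],[-1,-0.8,-0.5,0,0,0],[-1,-0.8,0,0,0,0],[-0.5,-0.8,0,0,0,0],[0,0,0,0,0,0]]]' -1
python3 - <<'E'
from h import *
plan(440,-330,200,1.547)
p=shot("wrist","w5")
for w in whites(p): print(w)
for n in("top",):
    t=shot(n); C=cloud(t); P=C.reshape(-1,3)
    for lo,hi in((64,82),(38,54)):
        k=P[(P[:,2]>lo)&(P[:,2]<hi)&(P[:,1]>-370)&(P[:,1]<-260)&(P[:,0]>380)&(P[:,0]<490)]
        print(lo,len(k),k.mean(0),cv2.minAreaRect(k[:,:2].astype(np.float32)))
E
```

```text
clock: 22.25
eef_pos: [614.9, -111.1, 32.1]
tool_rot: [3.126, 0.057, 1.529]
force: [-4.3, -14.0, 8.5]
width: -0.1
clock: 23.25
eef_pos: [526.7, -211.9, 223.6]
tool_rot: [3.118, 0.036, 1.546]
force: [-0.5, -0.4, 0.2]
width: 85.2
t23.25 at [ 526.7 -211.9  223.6] yaw1.5459 F [-0.5 -0.4  0.2] w85.2 | go [-3.975 -2.813  0.867] turn [ 0.223  0.345 -0.006]
('rect', (612.6, -114.6), array([117.9,  97.5]), 1.0, 'holes', [((612.8, -131.4), array([64.4, 64.6]), 1.4)])
64 0 [nan nan nan] ((0.0, 0.0), (0.0, 0.0), 0.0)
38 0 [nan nan nan] ((0.0, 0.0), (0.0, 0.0), 0.0)<stdin>:9: RuntimeWarning: Mean of empty slice.
  ret = um.true_divide(
```

View pics/w5.png

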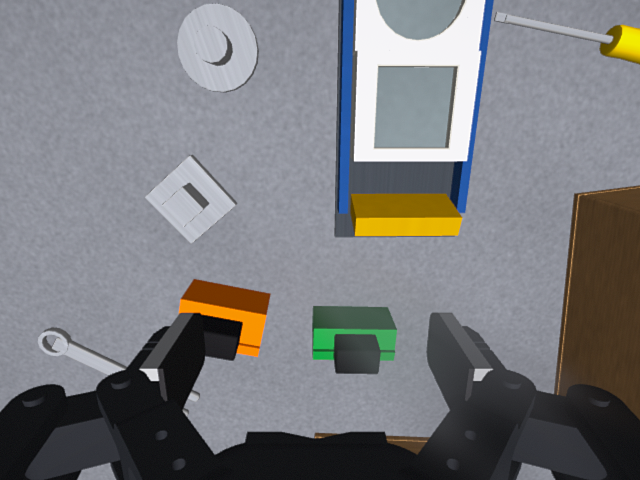

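Run:
```python
from h import *
t=np.load("top0.npz"); P=cloud(t).reshape(-1,3); col=t["color"].reshape(-1,3)
B=P[(P[:,1]>-380)&(P[:,1]<-260)&(P[:,0]>385)&(P[:,0]<485)&(P[:,2]>8)&(P[:,2]<90)]
for lo,hi in((64,82),(42,50),(10,20),(20,30),(30,40)):
    k=B[(B[:,2]>lo)&(B[:,2]<hi)]; print(lo,len(k),k.mean(0).round(1),[np.round(a,2) for a in cv2.minAreaRect(k[:,:2].astype(np.float32))], "minmax y",k[:,1].min(),k[:,1].max())
g=B[B[:,2]>64]
o=ortho(t,45,390,480,-360,-270,6); cv2.imwrite("pics/wo.png",o[:,:,::-1])
p=shot("wrist"); P=cloud(p).reshape(-1,3); c=p["color"].reshape(-1,3); h=hsv(p["color"]).reshape(-1,3)
s=(h[:,0]>5)&(h[:,0]<20)&(h[:,1]>150)&(P[:,1]>-380)&(P[:,1]<-260)&(P[:,0]>360)&(P[:,0]<500)&(P[:,2]<60)
B=P[s]
for lo,hi in((5,12),(12,20),(20,30),(30,40),(41,50)):
    k=B[(B[:,2]>lo)&(B[:,2]<hi)]; 
    if len(k)>5: print("w",lo,len(k),k.mean(0).round(1),[np.round(a,2) for a in cv2.minAreaRect(k[:,:2].astype(np.float32))])
    if len(k)>5 and hi<=40: f=np.polyfit(k[:,0],k[:,1],1); print("  face y=%.3f*x+.. at x=430: %.1f"%(f[0],np.polyval(f,430)))
```

```text
64 267 [ 437.2 -319.4   71. ] [array([ 437.29, -320.34]), array([27.64, 39.75]), np.float64(77.07)] minmax y -336.95577811182994 -302.9684381066958
42 491 [ 436.7 -317.9   44.3] [array([ 437.48, -320.46]), array([48.68, 79.79]), np.float64(76.01)] minmax y -351.8432761738316 -287.635078041814
10 49 [ 438.3 -298.6   15.1] [array([ 435.9 , -299.31]), array([87.39, 31.77]), np.float64(10.41)] minmax y -322.82262106238954 -288.2114013061547
20 51 [ 440.3 -299.9   24.8] [array([ 433.13, -300.52]), array([90.17, 38.06]), np.float64(14.1)] minmax y -329.96361522003195 -288.1595100515594
30 68 [ 435.3 -301.1   35.6] [array([ 437.17, -320.33]), array([48.81, 79.18]), np.float64(76.21)] minmax y -336.513413123235 -287.78686922533467
w 5 257 [ 442.9 -301.3    8.5] [array([ 443.49, -301.38]), array([ 1.86, 78.16]), np.float64(75.92)]
  face y=-0.252*x+.. at x=430: -298.1
w 12 313 [ 443.4 -301.5   16. ] [array([ 443.38, -301.49]), array([ 2.21, 78.76]), np.float64(76.21)]
  face y=-0.252*x+.. at x=430: -298.1
w 20 418 [ 442.6 -301.3   25.1] [array([ 443.48, -301.41]), array([ 1.82, 78.81]), np.float64(75.79)]
  face y=-0.249*x+.. at x=430: -298.1
w 30 446 [ 444.  -301.6   35.1] [array([ 446.46, -302.83]), array([22.31, 82.35]), np.float64(60.28)]
  face y=-0.256*x+.. at x=430: -298.0
w 41 1793 [ 451.2 -317.6   45.1] [array([ 437.81, -323.81]), array([48.23, 79.85]), np.float64(75.87)]
```

The row is tight: the last die centre is at -131.4, as predicted. The orange wedge's upright face points to +y, its yaw is -0.247, and its grip is at about (437.5,-324). Go to the wedge.

```bash
python3 -m crank '[[[-0.5,-0.5,0,0.1,0.15,0.6],[-0.6,-0.5,0.2,0.1,0.15,0.6],[-0.7,-0.5,0.5,0,0,0.6],[-0.7,-0.4,0.7,0,0,0.3],[-0.7,-0.4,0.7,0,0,0],[-0.6,-0.4,0.7,0,0,0],[0,0,0.4,0,0,0],[0,0,0,0,0,0]]]' -1
python3 -c "
from h import *
plan(437.5,-324,100,1.324)"
```

```text
clock: 24.07
eef_pos: [450.5, -294.8, 119.5]
tool_rot: [3.13, -0.014, 1.357]
force: [0.8, 1.0, 0.1]
width: 85.6
t24.07 at [ 450.5 -294.8  119.5] yaw1.3569 F [0.8 1.  0.1] w85.6 | go [-1.052 -0.224  0.632] turn [ 0.111 -0.136  0.313]
```

```bash
python3 -m crank '[[[-0.5,-0.11,0.1,0.06,-0.07,0.15],[-0.5,-0.11,0.2,0.06,-0.07,0.15],[-0.05,0,0.3,0,0,0],[0,0,0,0,0,0],[0,0,0,0,0,0]]]' -1
python3 - <<'E'
from h import *
plan(437.5,-324,49,1.324)
p=shot("wrist","w6"); P=cloud(p).reshape(-1,3); h=hsv(p["color"]).reshape(-1,3)
N=(P[:,1]>-380)&(P[:,1]<-260)&(P[:,0]>380)&(P[:,0]<500)
o=P[N&(h[:,0]>5)&(h[:,0]<20)&(h[:,1]>150)&(P[:,2]>41)&(P[:,2]<49)]; print(len(o),cv2.minAreaRect(o[:,:2].astype(np.float32)))
g=P[N&(P[:,2]>69)&(P[:,2]<77)&(abs(P[:,0]-437)<32)]; print(len(g),g.mean(0),cv2.minAreaRect(g[:,:2].astype(np.float32)))
E
```

```text
clock: 24.48
eef_pos: [441.7, -324.3, 99.8]
tool_rot: [3.141, 0.001, 1.331]
force: [-0.3, -0.5, -0.4]
width: 85.3
t24.48 at [ 441.7 -324.3   99.8] yaw1.3308 F [-0.3 -0.5 -0.4] w85.3 | go [-0.023 -0.138  1.693] turn [0.002 0.007 0.065]
5461 ((437.6903076171875, -324.0538635253906), (47.9991455078125, 80.2120361328125), 75.73355865478516)
4159 [ 438.11252053 -322.84344575   72.73958242] ((437.7654113769531, -323.95452880859375), (26.775121688842773, 40.157291412353516), 76.04279327392578)
```

```bash
python3 -m crank '[[[-0.02,-0.13,0.4,0,0,0.06],[0,0,0.5,0,0,0],[0,0,0.5,0,0,0],[0,0,0.2,0,0,0],[0,0,0,0,0,0]]]' -1
python3 -c "
from h import *
plan(437.8,-324,49,1.324)"
python3 -m crank '[[[0,0,0.02,0,0,0],[0,0,0.02,0,0,0],[0,0,0.02,0,0,0],[0,0,0.02,0,0,0],[0,0,0.02,0,0,0]]]' 1
python3 -m crank '[[[0,0,-0.4,0,0,0],[0,0,-0.8,0,0,0],[0,0,-0.9,0,0,-0.5],[0,0,-0.9,0,0,-0.6],[0,0,-0.6,0,0,-0.6],[0,0,-0.1,0,0,-0.4],[0,0,0,0,0,0]]]' 1
python3 -c "
from h import *
plan(611,-198,170,1.547)"
```

```text
clock: 24.95
eef_pos: [441.8, -322.5, 53.0]
tool_rot: [3.135, 0.0, 1.329]
force: [-0.2, 0.0, 1.0]
width: 85.1
t24.95 at [ 441.8 -322.5   53. ] yaw1.3288 F [-0.2  0.   1. ] w85.1 | go [-0.08  -0.118  0.132] turn [0.065 0.001 0.046]
clock: 25.37
eef_pos: [443.1, -322.9, 52.9]
tool_rot: [3.132, 0.001, 1.33]
force: [-0.6, 0.0, 4.2]
width: 38.8
clock: 25.95
eef_pos: [441.1, -321.4, 168.3]
tool_rot: [3.135, 0.001, 1.56]
force: [0.4, -0.5, -1.8]
width: 38.7
t25.95 at [ 441.1 -321.4  168.3] yaw1.5598 F [ 0.4 -0.5 -1.8] w38.7 | go [ 4.175  5.617 -0.025] turn [0.065 0.013 0.122]
```

```bash
python3 -m crank '[[[0.5,0.7,0,0,0,0.05],[0.6,0.8,0,0,0,0.05],[0.6,0.8,0,0,0,0],[0.6,0.8,0,0,0,0],[0.6,0.8,0,0,0,0],[0.6,0.8,0,0,0,0],[0.5,0.6,0,0,0,0],[0.1,0.1,0,0,0,0],[0,0,0,0,0,0]]]' 1
python3 - <<'E'
from h import *
plan(611,-198,120,1.547)
p=shot("wrist","w7"); P=cloud(p).reshape(-1,3); h=hsv(p["color"]).reshape(-1,3)
s=ctrl.read_state(); e=s["eef_pos"]
N=(abs(P[:,1]-e[1])<60)&(abs(P[:,0]-e[0])<60)&(P[:,2]>80)
o=P[N&(h[:,0]>5)&(h[:,0]<22)&(h[:,1]>150)]
R=Rn.from_euler("xyz",s["tool_rot"]); q=R.inv().apply(o-e); print(len(q))
for lo,hi in ((-2,8),(10,20),(20,30),(30,40)):
    k=q[(q[:,2]>lo)&(q[:,2]<hi)]
    if len(k)>20: print(lo,len(k),k.mean(0).round(1),[np.round(a,1) for a in cv2.minAreaRect(k[:,:2].astype(np.float32))])
k=q[(q[:,2]>14)&(q[:,2]<40)]; A=np.c_[k[:,1:],np.ones(len(k))]; print("face x = a*y+b*z+c",np.linalg.lstsq(A,k[:,0],rcond=None)[0], q[:,2].max())
for w in whites(p): print(w)
E
```

```text
clock: 26.7
eef_pos: [609.8, -196.3, 163.6]
tool_rot: [3.141, -0.002, 1.531]
force: [-0.6, -0.4, -2.4]
width: 38.8
t26.70 at [ 609.8 -196.3  163.6] yaw1.5308 F [-0.6 -0.4 -2.4] w38.8 | go [-0.057  0.04   1.453] turn [ 0.007 -0.017 -0.155]
13780
-2 4347 [12.1 -5.6  6.6] [array([7.2, 0.3]), array([80. , 28.2]), np.float64(89.2)]
10 1382 [20.5  0.3 14.8] [array([20.4,  0.5]), array([ 9.5, 79.1]), np.float64(6.3)]
20 1171 [20.5  0.6 24.8] [array([20.5,  0.4]), array([79.4,  1.3]), np.float64(89.9)]
30 1008 [20.5  0.1 34.9] [array([20.4,  0.3]), array([79.5,  1.2]), np.float64(89.9)]
face x = a*y+b*z+c [ 1.52309921e-03 -1.13842004e-03  2.05001771e+01] 53.900071245884796
('rect', (612.7, -109.5), array([128. ,  97.7]), 1.3, 'holes', [((613.2, -131.5), array([64.7, 64.9]), 1.4)])
```

View pics/w7.png

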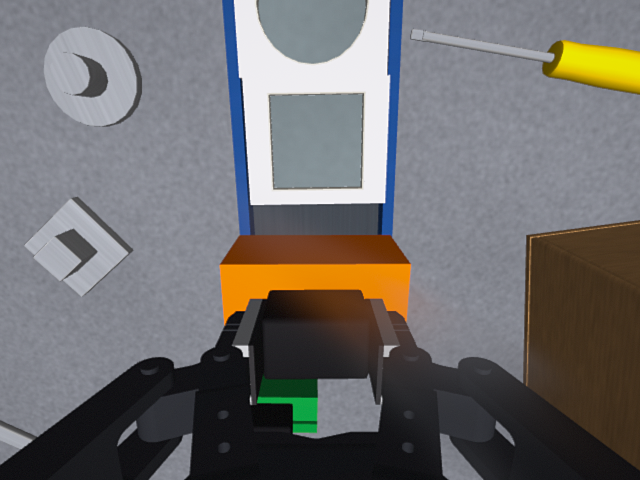

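Wedge held upright, with its face 20.5 mm ahead of the TCP and its foot 54 mm below. Lower it to just above the gap.

```bash
python3 -m crank '[[[0,0.04,0.5,0,0,-0.15],[0,0,0.6,0,0,0],[0,0,0.6,0,0,0],[0,0,0.4,0,0,0],[0,0,0,0,0,0]]]' 1
python3 -c "
from h import *
plan(611,-196,97,1.547)"
```

```text
clock: 27.17
eef_pos: [605.7, -200.9, 98.2]
tool_rot: [-3.14, -0.001, 1.537]
force: [0.9, 2.4, -1.8]
width: 39.0
t27.17 at [ 605.7 -200.9   98.2] yaw1.5372 F [ 0.9  2.4 -1.8] w39.0 | go [0.169 0.171 0.039] turn [-0.018 -0.011 -0.093]
```

```bash
python3 -m crank '[[[0.14,0.15,0,0,0,-0.09],[0.03,0,0,0,0,0]]]' 1
python3 -c "
from h import *
plan(611,-196,97,1.547)"
```

```text
clock: 27.33
eef_pos: [609.0, -197.4, 98.2]
tool_rot: [-3.138, -0.001, 1.544]
force: [-0.1, 1.1, -2.0]
width: 38.6
t27.33 at [ 609.  -197.4   98.2] yaw1.5440 F [-0.1  1.1 -2. ] w38.6 | go [0.048 0.067 0.039] turn [-0.036 -0.009 -0.029]
```

```bash
python3 -m crank '[[[0.05,0.05,0.15,0,0,0],[0,0,0.25,0,0,0]]]' 1 | grep -E "eef|force"
python3 -m crank '[[[0,0,0.2,0,0,0],[0,0,0.2,0,0,0]]]' 1| grep -E "eef|force"
python3 -c "
from h import *
plan(611,-194,74,1.547)"
```

```text
eef_pos: [612.2, -197.6, 88.6]
force: [0.5, 0.5, -2.3]
eef_pos: [613.1, -195.8, 76.7]
force: [-0.2, 4.4, 2.8]
t27.67 at [ 613.1 -195.8   76.7] yaw1.5446 F [-0.2  4.4  2.8] w39.3 | go [ 0.058 -0.071  0.089] turn [ 0.023 -0.007 -0.023]
```

```bash
for k in 1; do
python3 -m crank '[[[0,0,0.15,0,0,0],[0,0,0.15,0,0,0]]]' 1
python3 -m crank '[[[0,0,0.25,0,0,0],[0,0,0.25,0,0,0]]]' 1
python3 -m crank '[[[0,0,0.3,0,0,0],[0,0,0.3,0,0,0]]]' 1
done | grep -E "eef|force|rot"
```

```text
eef_pos: [613.5, -194.1, 70.4]
tool_rot: [3.139, -0.005, 1.546]
force: [-15.5, 9.1, 63.5]
eef_pos: [613.5, -194.1, 70.5]
tool_rot: [3.135, -0.012, 1.546]
force: [-15.5, 10.7, 54.3]
eef_pos: [613.5, -194.0, 70.1]
tool_rot: [3.13, -0.019, 1.547]
force: [-17.8, 10.9, 64.0]
```

The press force overshot to 64 N, over the 15 N intended but under the 120 N limit. I'll ease it off and check before letting go.

```bash
python3 -m crank '[[[0,0,0.05,0,0,0]]]' 1| grep -E "eef|force"
python3 -m crank '[[[0,0,0.05,0,0,0],[0,0,0.05,0,0,0]]]' 1| grep -E "eef|force"
python3 -m crank '[[[0,0,0,0,0.05,0],[0,0,0.02,0,0.05,0]]]' 1| grep -E "eef|force"
python3 -m crank '[[[0,0,0,0,0.05,0],[0,0,0,0,0.05,0]]]' 1| grep -E "eef|force"
```

```text
eef_pos: [613.2, -194.4, 71.6]
force: [0.2, -1.3, -9.0]
eef_pos: [613.2, -194.3, 71.3]
force: [-1.9, 4.1, 8.1]
eef_pos: [613.2, -194.1, 70.9]
force: [-3.7, 4.4, 13.8]
eef_pos: [613.2, -193.8, 70.8]
force: [-2.7, 4.4, 6.6]
```

```bash
python3 -m crank '[[[0,0,0.08,0,0,0],[0,0,0.08,0,0,0],[0,0,0.08,0,0,0]]]' 1| grep -E "eef|force"
python3 -m crank '[[[0,0,0.03,0,0,0],[0,0,0,0,0,0],[0,0,0,0,0,0],[0,0,0,0,0,0]]]' -0.3| grep -E "eef|force|width"
python3 -m crank '[[[0,0,-0.4,0,0,0],[0,0,-0.8,0,0,0],[0,0,-1,0,0,0],[0,0,-1,0,0,0],[-0.3,-0.4,-0.7,0,0,0],[-0.4,-0.6,0,0,0,0],[-0.4,-0.6,0,0,0,0],[0,0,0,0,0,0]]]' -1
python3 - <<'E'
from h import *
plan(410,-202,120,1.547)
p=shot("wrist","w8"); P=cloud(p).reshape(-1,3); h=hsv(p["color"]).reshape(-1,3)
N=(P[:,1]>-240)&(P[:,1]<-160)&(P[:,0]>555)&(P[:,0]<670)
o=P[N&(h[:,0]>5)&(h[:,0]<17)&(h[:,1]>150)&(P[:,2]>50)]; 
print(len(o),o.mean(0) if len(o) else '',cv2.minAreaRect(o[:,:2].astype(np.float32)))
for w in whites(p): print(w)
E
```

```text
eef_pos: [613.3, -193.6, 70.3]
force: [-7.1, 5.7, 23.8]
eef_pos: [613.9, -196.8, 68.2]
force: [0.1, 0.1, -0.5]
width: 55.6
clock: 30.0
eef_pos: [562.0, -237.0, 189.1]
tool_rot: [3.127, -0.036, 1.549]
force: [-0.8, -1.1, -0.5]
width: 85.5
t30.00 at [ 562.  -237.   189.1] yaw1.5488 F [-0.8 -1.1 -0.5] w85.5 | go [ 0.972 -5.125  2.267] turn [ 0.136 -0.348  0.015]
509 [ 612.0084882  -200.04950134   70.79812915] ((607.3927612304688, -193.91860961914062), (51.42640686035156, 93.03998565673828), 87.51728820800781)
('rect', (612.5, -123.7), array([99.5, 97.5]), 1.0, 'holes', [((613.0, -131.6), array([64.5, 64.5]), 1.3)])
```

View pics/w8.png

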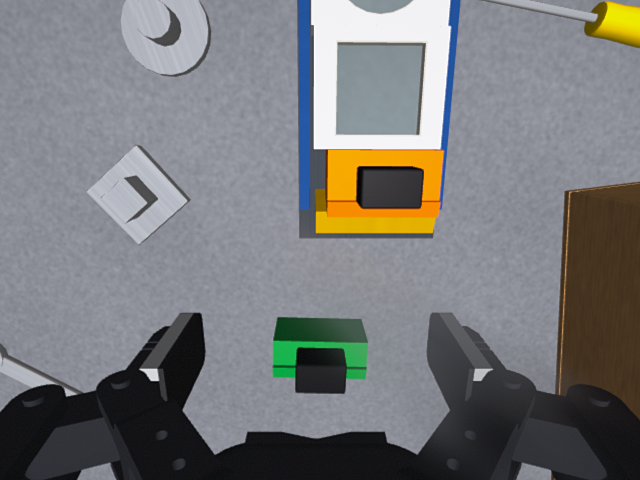

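The wedge is seated, with its grip at (390,188) and the row tight. Check its height, then measure the square blank at about (410,-202).

```bash
cat >> h.py <<'E'
def blank(p,x,y,r=50):
    "blanks near x,y from depth: plate z 5..13 and boss z 28..38"
    P=cloud(p).reshape(-1,3); d=(abs(P[:,0]-x)<r)&(abs(P[:,1]-y)<r)
    b=P[d&(P[:,2]>29)&(P[:,2]<39)]; q=P[d&(P[:,2]>6)&(P[:,2]<39)]
    f=lambda k:[np.round(a,1) for a in cv2.minAreaRect(k[:,:2].astype(np.float32))]
    if len(b)<10: print("no boss",len(b)); return
    print("boss",len(b),b.mean(0).round(1),f(b),"plate",len(q),f(q))
E
python3 - <<'E'
from h import *
p=shot("wrist"); P=cloud(p).reshape(-1,3)
N=(P[:,1]>-240)&(P[:,1]<-160)&(P[:,0]>555)&(P[:,0]<670)
k=P[N&(P[:,2]>80)]; print("grip top",len(k),np.median(k[:,2]),cv2.minAreaRect(k[:,:2].astype(np.float32)))
k=P[N&(P[:,2]>56)&(P[:,2]<68)]; print("wedge top",len(k),np.median(k[:,2]),cv2.minAreaRect(k[:,:2].astype(np.float32)))
for x,y in((410,-202),(454,-80)): blank(p,x,y)
E
python3 -m crank '[[[0.1,-0.6,0.2,0.04,-0.1,0],[0.1,-0.85,0.2,0.04,-0.1,0],[0.2,-0.85,0.3,0.04,-0.1,0],[0.2,-0.85,0.3,0,0,0],[0.2,-0.8,0.3,0,0,0],[0.1,-0.6,0.2,0,0,0],[0,0,0,0,0,0],[0,0,0,0,0,0]]]' -1
python3 - <<'E'
from h import *
p=shot("wrist","w9"); plan(410,-202,100,1.547); 
for x,y in((410,-202),(454,-80)): blank(p,x,y)
E
```

```text
grip top 29816 263.85932933476244 ((599.0499267578125, -205.40365600585938), (64.47196960449219, 86.24860382080078), 77.75936889648438)
wedge top 4811 62.85004895924021 ((613.0624389648438, -197.19366455078125), (46.84626770019531, 80.291748046875), 88.84502410888672)
boss 1195 [ 415.8 -208.    33.9] [array([ 414.9, -208.4]), array([27. , 26.4]), np.float64(39.2)] plate 5152 [array([ 414.7, -208.2]), array([60.6, 60.5]), np.float64(38.5)]
boss 1276 [454.2 -82.2  33.8] [array([453.7, -81.9]), array([25.2, 26.1]), np.float64(47.3)] plate 5751 [array([453.4, -87.8]), array([53.7, 66. ]), np.float64(88.7)]
clock: 30.77
eef_pos: [433.1, -197.0, 139.3]
tool_rot: [3.134, -0.007, 1.565]
force: [0.4, -0.1, 0.4]
width: 85.4
t30.82 at [ 433.2 -197.   139.3] yaw1.5649 F [-0.7 -0.4  0.4] w85.3 | go [-0.18  -0.78   1.303] turn [ 0.071 -0.07   0.171]
boss 1426 [ 414.9 -207.4   33.8] [array([ 414.8, -208.3]), array([26.2, 26.7]), np.float64(39.1)] plate 6209 [array([ 414.7, -208.4]), array([60.3, 60.4]), np.float64(38.4)]
boss 1625 [453.3 -81.6  33.8] [array([453.3, -81.7]), array([25. , 25.4]), np.float64(3.0)] plate 8664 [array([453.3, -81.5]), array([65. , 65.2]), np.float64(12.8)]
```

The foot is 9.9 mm above the channel floor and the wedge top is level, so the row is locked. Now the first square blank, at (414.8,-208.3) with its sides at 38.5°.

```bash
python3 -m crank '[[[0,-0.6,0,0.03,-0.03,0.9],[0,0,0.2,0.03,-0.03,0.95],[0,0,0.2,0,0,0.95],[0,0,0.2,0,0,0.95],[0,0,0.2,0,0,0.95],[0,0,0.2,0,0,0.95],[0,0,0,0,0,0.95],[0,0,0,0,0,0.95],[0,0,0,0,0,0.95],[0,0,0,0,0,0]]]' -1
python3 - <<'E'
from h import *
p=shot("wrist"); blank(p,415,-208); plan(414.8,-208.3,16,np.radians(38.5));
E
```

```text
clock: 31.65
eef_pos: [438.3, -201.2, 110.4]
tool_rot: [3.121, -0.012, 0.647]
force: [0.1, 0.1, 0.5]
width: 85.5
boss 1694 [ 415.6 -207.6   33.8] [array([ 414.9, -208.2]), array([26.4, 26.1]), np.float64(39.2)] plate 7247 [array([ 414.5, -208. ]), array([60.5, 59.7]), np.float64(38.4)]
t31.70 at [ 438.5 -201.2  110.4] yaw0.6517 F [ 0.5 -0.1 -0.2] w85.4 | go [-0.809 -0.358  3.131] turn [ 0.205 -0.116 -0.194]
```

```bash
python3 -m crank '[[[-0.4,-0.18,0.2,0.1,-0.06,-0.1],[-0.4,-0.18,0.4,0.1,-0.06,-0.1],[0,0,0.7,0,0,0],[0,0,0.4,0,0,0],[0,0,0,0,0,0]]]' -1
python3 - <<'E'
from h import *
plan(414.7,-208.1,16,np.radians(38.5));
E
```

```text
clock: 32.12
eef_pos: [420.7, -209.4, 58.6]
tool_rot: [3.132, -0.003, 0.697]
force: [-1.3, 1.1, -0.0]
width: 85.4
t32.12 at [ 420.7 -209.4   58.6] yaw0.6968 F [-1.3  1.1 -0. ] w85.4 | go [-0.13  -0.173  1.419] turn [ 0.087 -0.034  0.237]
```

```bash
python3 -m crank '[[[-0.13,-0.17,0.4,0.08,-0.03,0.22],[-0.03,-0.03,0.4,0,0,0],[0,0,0.35,0,0,0]]]' -1
python3 - <<'E'
from h import *
plan(414.7,-208.1,16,np.radians(38.5));
E
```

```text
clock: 32.37
eef_pos: [417.7, -209.4, 25.2]
tool_rot: [3.135, -0.004, 0.682]
force: [1.0, 0.3, -0.5]
width: 85.6
t32.37 at [ 417.7 -209.4   25.2] yaw0.6817 F [ 1.   0.3 -0.5] w85.6 | go [-0.052 -0.099  0.305] turn [ 0.063 -0.039  0.093]
```

```bash
python3 -m crank '[[[-0.06,-0.09,0.25,0.05,-0.04,0.1]]]' -1 
python3 -m crank '[[[0,0,0.02,0,0,0],[0,0,0.02,0,0,0],[0,0,0.02,0,0,0],[0,0,0,0,0,0],[0,0,0,0,0,0]]]' 1
python3 -m crank '[[[0,0,-0.4,0,0,-0.4],[0,0,-0.8,0,0,-0.9],[0,0,-1,0,0,-0.95],[0,0,-1,0,0,-0.95],[0,0,-1,0,0,-0.95],[0,0,-0.6,0,0,-0.95],[0,0,0,0,0,-0.95],[0,0,0,0,0,-0.95],[0,0,0,0,0,-0.95],[0,0,0,0,0,-0.4],[0,0,0,0,0,0]]]' 1
python3 - <<'E'
from h import *
plan(613,-131.5,150,1.547);
E
```

```text
clock: 32.45
eef_pos: [416.0, -208.8, 17.6]
tool_rot: [3.139, -0.001, 0.673]
force: [-0.5, -0.4, 0.4]
width: 85.4
clock: 32.87
eef_pos: [418.0, -209.1, 16.7]
tool_rot: [3.138, -0.003, 0.677]
force: [-0.5, 1.2, 12.9]
width: 25.6
clock: 33.78
eef_pos: [416.4, -208.4, 171.3]
tool_rot: [3.136, 0.004, 1.598]
force: [-0.2, 0.2, -1.9]
width: 24.5
t33.78 at [ 416.4 -208.4  171.3] yaw1.5976 F [-0.2  0.2 -1.9] w24.5 | go [2.391 6.615 0.739] turn [0.055 0.037 0.483]
```

```bash
cat >> h.py <<'E'
def held(p,zplate=(2,18)):
    "outline of held blank's plate, tool frame (x,y): plate upper side visible ahead of jaws"
    s=ctrl.read_state(); R=Rn.from_euler("xyz",s["tool_rot"])
    P=cloud(p).reshape(-1,3); q=R.inv().apply(P-s["eef_pos"])
    k=q[(abs(q[:,0])<45)&(abs(q[:,1])<45)&(q[:,2]>-22)&(q[:,2]<30)]
    hs,ed=np.histogram(k[:,2],bins=np.arange(-22,30,2)); print("z hist",dict(zip(ed[:-1].astype(int).tolist(),hs.tolist())))
    k=q[(abs(q[:,0])<45)&(abs(q[:,1])<45)&(q[:,2]>zplate[0])&(q[:,2]<zplate[1])]
    xm=np.percentile(k[:,0],99.5); print("plate n",len(k),"x max %.1f"%xm,"y range",np.percentile(k[:,1],[.5,99.5]).round(1),"rect",[np.round(a,1) for a in cv2.minAreaRect(k[:,:2].astype(np.float32))])
    return k
E
python3 -m crank '[[[0.3,0.8,0,0,0,0.1],[0.3,0.85,0,0,0,0.1],[0.3,0.85,0,0,0,0.1],[0.3,0.85,0,0,0,0.1],[0.3,0.85,0,0,0,0],[0.3,0.85,0.2,0,0,0],[0.3,0.8,0.2,0,0,0],[0.2,0.5,0.2,0,0,0],[0,0,0.2,0,0,0],[0,0,0,0,0,0]]]' 1
python3 - <<'E'
from h import *
p=shot("wrist","w10"); plan(613,-131.5,100,1.547); held(p)
for w in whites(p,y0=-200,y1=0): print(w)
E
```

```text
clock: 34.62
eef_pos: [611.8, -136.6, 146.7]
tool_rot: [3.14, 0.003, 1.536]
force: [-0.6, -0.6, -1.5]
width: 24.4
t34.67 at [ 612.  -136.4  147.2] yaw1.5364 F [-0.2  1.1 -0.7] w24.6 | go [0.168 0.024 1.573] turn [ 0.027  0.022 -0.102]
z hist {-22: 253, -20: 237, -18: 3418, -16: 1164, -14: 341, -12: 314, -10: 284, -8: 264, -6: 199, -4: 180, -2: 130, 0: 127, 2: 120, 4: 138, 6: 5079, 8: 2103, 10: 198, 12: 186, 14: 182, 16: 34, 18: 0, 20: 0, 22: 0, 24: 0, 26: 0}
plate n 8040 x max 28.3 y range [-29.6  29.6] rect [array([13., -0.]), array([31.4, 60.3]), np.float64(0.1)]
('rect', (613.5, -69.7), array([140.5,  97.6]), 0.6, 'holes', [((613.5, -47.5), array([69.7, 69.7]), 39.8)])
```

View pics/w10.png

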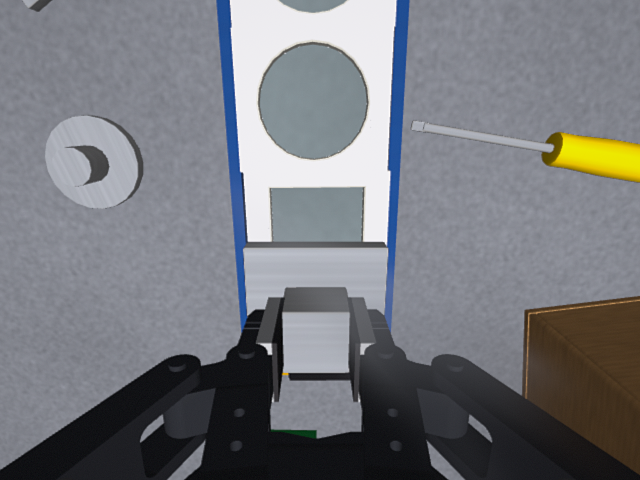

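Blank held square, with its centre 1.3 mm behind the TCP and its underside 17 mm below. The die 4 cavity is at (613.0,-131.5), so the TCP goes to (613,-130.2).

```bash
python3 -m crank '[[[0.2,0.02,0.5,0.02,0.02,-0.1],[0,0,0.9,0,0,0],[0,0,0.8,0,0,0],[0,0,0.4,0,0,0],[0,0,0.1,0,0,0]]]' 1
python3 - <<'E'
from h import *
plan(613,-130.2,58,1.547)
E
```

```text
clock: 35.08
eef_pos: [609.0, -135.3, 68.0]
tool_rot: [3.139, 0.003, 1.538]
force: [0.5, 0.5, -0.5]
width: 24.5
t35.08 at [ 609.  -135.3   68. ] yaw1.5383 F [ 0.5  0.5 -0.5] w24.5 | go [0.175 0.127 0.333] turn [ 0.024  0.032 -0.083]
```

```bash
python3 -m crank '[[[0.17,0.13,0.15,0.02,0.02,-0.08],[0.02,0.02,0.15,0,0,0],[0,0,0.03,0,0,0]]]' 1
python3 - <<'E'
from h import *
plan(613,-130.2,58,1.547)
E
```

```text
clock: 35.33
eef_pos: [613.1, -131.3, 59.2]
tool_rot: [3.141, 0.002, 1.544]
force: [-0.2, -0.1, -1.4]
width: 24.3
t35.33 at [ 613.1 -131.3   59.2] yaw1.5440 F [-0.2 -0.1 -1.4] w24.3 | go [ 0.038 -0.003  0.039] turn [ 0.003  0.019 -0.028]
```

```bash
python3 -m crank '[[[0.04,0,0.1,0,0.02,0],[0,0,0.13,0,0,0]]]' 1 | grep -E "eef|force"
python3 - <<'E'
from h import *
plan(613,-130.2,43,1.547)
E
```

```text
eef_pos: [614.7, -130.4, 53.9]
force: [-0.0, 0.1, -1.5]
t35.50 at [ 614.7 -130.4   53.9] yaw1.5444 F [-0.   0.1 -1.5] w24.7 | go [ 0.006 -0.059  0.364] turn [ 0.038  0.005 -0.025]
```

```bash
python3 -m crank '[[[0.01,-0.06,0.04,0.02,0,-0.02]]]' 1 | grep -E "eef|force"
python3 -m crank '[[[0,0,0.08,0,0,0]]]' 1 | grep -E "eef|force"
python3 -m crank '[[[0,0,0.08,0,0,0]]]' 1 | grep -E "eef|force"
python3 - <<'E'
from h import *
plan(613,-130.2,43,1.547)
E
```

```text
eef_pos: [613.4, -130.1, 52.8]
force: [0.0, 0.3, -1.5]
eef_pos: [613.4, -130.1, 50.7]
force: [0.3, 0.1, -1.1]
eef_pos: [613.6, -130.2, 48.4]
force: [-0.1, 0.8, -2.2]
t35.75 at [ 613.6 -130.2   48.4] yaw1.5469 F [-0.1  0.8 -2.2] w24.4 | go [-0.002 -0.02   0.18 ] turn [ 0.035  0.008 -0.001]
```

It is entering the cavity. Seat it, release, and head for disc (453.3,-81.6).

```bash
python3 -m crank '[[[0,-0.01,0.08,0.02,0,0],[0,0,0.08,0,0,0],[0,0,0.03,0,0,0]]]' 1 | grep -E "eef|force"
python3 -m crank '[[[0,0,0.03,0,0,0],[0,0,0,0,0,0],[0,0,0,0,0,0]]]' -0.2 | grep -E "eef|force|width"
python3 -m crank '[[[0,0,-0.4,0,0,0],[0,0,-0.8,0,0,0],[0,0,-1,0,0,0],[0.2,-0.3,-0.9,0,0,0],[0.3,-0.8,-0.2,0,0,0],[0.3,-0.9,0,0,0,0],[0.3,-0.9,0,0,0,0],[0.3,-0.9,0,0,0,0],[0.2,-0.8,0,0,0,0],[0,-0.4,0,0,0,0],[0,0,0,0,0,0]]]' -1
python3 - <<'E'
from h import *
p=shot("wrist","w11"); plan(453.3,-81.6,100,1.547); blank(p,453,-82); blank(p,445,58)
print([np.round(w2pix(p,[613,-131.5,60]))]); 
for w in whites(p): print(w)
E
```

```text
eef_pos: [613.4, -130.3, 42.9]
force: [-3.9, 1.1, 13.4]
eef_pos: [613.8, -130.7, 42.3]
force: [-0.1, 0.5, 0.4]
width: 51.6
clock: 37.17
eef_pos: [461.0, -78.6, 152.5]
tool_rot: [3.129, 0.001, 1.545]
force: [0.4, -0.1, 0.3]
width: 85.7
t37.22 at [462.6 -78.8 152.6] yaw1.5453 F [-0.6  0.2  0.4] w85.5 | go [-0.1   -0.334  1.75 ] turn [ 0.136  0.014 -0.017]
boss 1000 [453.7 -80.6  33.8] [array([453.5, -81. ]), array([25. , 25.2]), np.float64(32.7)] plate 5468 [array([453.7, -81.2]), array([65.3, 65.1]), np.float64(3.2)]
boss 1987 [443.4  56.4  33.8] [array([443.5,  57.7]), array([26.1, 26.3]), np.float64(31.1)] plate 7488 [array([443.4,  57.7]), array([60.1, 60.1]), np.float64(31.1)]
[array([537., 316.])]
('rect', (613.9, -54.3), array([237.7,  97.4]), 1.2, 'holes', [((612.9, -47.1), array([69.6, 69.6]), 54.5)])
```

Seated: the downward stop came at TCP 42.9, as expected for home. Now the disc at (453.6,-81.1).

```bash
python3 -m crank '[[[-0.05,-0.16,0.4,0.06,0,0],[-0.05,-0.16,0.7,0.06,0,0],[0,0,0.8,0,0,0],[0,0,0.7,0,0,0],[0,0,0.3,0,0,0],[0,0,0,0,0,0]]]' -1
python3 - <<'E'
from h import *
plan(453.6,-81.2,18,1.547)
E
```

```text
clock: 37.72
eef_pos: [467.9, -84.6, 65.9]
tool_rot: [3.12, 0.004, 1.546]
force: [-0.5, -0.3, 0.2]
width: 85.2
t37.72 at [467.9 -84.6  65.9] yaw1.5460 F [-0.5 -0.3  0.2] w85.2 | go [ 0.11  -0.515  1.586] turn [ 0.205  0.042 -0.009]
```

```bash
python3 -m crank '[[[0.06,-0.3,0.1,0.1,0.02,0],[0.05,-0.25,0.3,0.1,0.02,0],[0,-0.05,0.5,0,0,0],[0,-0.05,0.3,0,0,0]]]' -1
python3 - <<'E'
from h import *
plan(453.6,-81.2,18,1.547)
E
```

```text
clock: 38.05
eef_pos: [452.9, -82.1, 30.2]
tool_rot: [3.134, 0.002, 1.546]
force: [0.0, -0.5, 0.1]
width: 85.5
t38.05 at [452.9 -82.1  30.2] yaw1.5463 F [ 0.  -0.5  0.1] w85.5 | go [0.033 0.019 0.408] turn [ 0.069  0.02  -0.006]
```

```bash
python3 -m crank '[[[0.04,0.02,0.25,0.05,0.02,0],[0,-0.02,0.15,0,0,0]]]' -1
python3 -m crank '[[[0,0,0.01,0,0,0],[0,0,0.01,0,0,0],[0,0,0.01,0,0,0],[0,0,0,0,0,0],[0,0,0,0,0,0]]]' 1
python3 -m crank '[[[0,0,-0.4,0,0,0],[0,0,-0.8,0,0,0],[0,0,-1,0,0,0],[0,0,-1,0,0,0],[0.1,0.3,-0.8,0,0,0],[0.2,0.8,-0.3,0,0,0],[0.2,0.9,0,0,0,0],[0.2,0.9,0,0,0,0],[0.2,0.9,0,0,0,0],[0.2,0.8,0,0,0,0],[0.1,0.5,0,0,0,0],[0,0,0,0,0,0]]]' 1
python3 - <<'E'
from h import *
p=shot("wrist","w12"); plan(613,-47.3,100,1.547); k=held(p)
from scipy.optimize import least_squares
r=least_squares(lambda a:np.clip(np.hypot(k[:,0]-a[0],k[:,1]-a[1])-33,0,None),[0,0]).x
# outline: extreme points per angle
t=np.arctan2(k[:,1],k[:,0]); d=np.hypot(k[:,0],k[:,1]); E=[k[m][np.argmax(d[m])] for a in np.arange(-1.0,1.0,.1) if (m:=(abs(t-a)<.05)).sum()>5]; E=np.array(E)
c=least_squares(lambda a:np.hypot(E[:,0]-a[0],E[:,1]-a[1])-33,[0,0],loss="soft_l1").x; print("disc centre in tool",c.round(2),len(E))
for w in whites(p): print(w)
E
```

```text
clock: 38.22
eef_pos: [452.8, -80.7, 17.3]
tool_rot: [3.14, -0.001, 1.546]
force: [0.0, 0.1, 0.1]
width: 85.2
clock: 38.63
eef_pos: [453.4, -80.7, 16.6]
tool_rot: [3.14, -0.0, 1.547]
force: [3.4, 0.4, 2.9]
width: 25.9
clock: 39.63
eef_pos: [608.9, -44.8, 153.7]
tool_rot: [-3.14, -0.005, 1.545]
force: [0.5, -0.4, -1.5]
width: 23.5
t39.68 at [607.  -45.  153.5] yaw1.5443 F [-0.4  0.5 -1.9] w24.0 | go [-0.079  0.21   1.781] turn [-0.034 -0.048 -0.025]
z hist {-22: 240, -20: 447, -18: 3155, -16: 384, -14: 343, -12: 293, -10: 290, -8: 252, -6: 179, -4: 150, -2: 126, 0: 115, 2: 99, 4: 711, 6: 6972, 8: 329, 10: 140, 12: 145, 14: 125, 16: 9, 18: 0, 20: 0, 22: 0, 24: 0, 26: 0}
plate n 8530 x max 32.4 y range [-29.6  33.8] rect [array([1.2, 2.9]), array([62.4, 64.3]), np.float64(50.2)]
disc centre in tool [-0.27  2.16] 20
('rect', (615.2, 12.7), array([180.2,  96.5]), 1.4, 'holes', [((616.2, 36.5), array([69.7, 69.7]), 45.0)])
('rect', (606.0, -166.0), array([14.1, 54.6]), 2.2, 'holes', [])
```

```bash
python3 -m crank '[[[-0.08,0.2,0.5,-0.03,-0.04,0],[0,-0.03,0.8,0,0,0],[0,-0.03,0.8,0,0,0],[0,-0.03,0.4,0,0,0],[0,0,0,0,0,0]]]' 1
python3 - <<'E'
from h import *
plan(613.1,-47.1,58,1.547)
p=shot("wrist"); k=held(p); t=np.arctan2(k[:,1],k[:,0]); d=np.hypot(k[:,0],k[:,1]); E=np.array([k[m][np.argmax(d[m])] for a in np.arange(-1.0,1.0,.1) if (m:=(abs(t-a)<.05)).sum()>5])
from scipy.optimize import least_squares
print("disc",least_squares(lambda a:np.hypot(E[:,0]-a[0],E[:,1]-a[1])-33,[0,0],loss="soft_l1").x.round(2))
E
```

```text
clock: 40.1
eef_pos: [603.4, -48.9, 76.9]
tool_rot: [-3.136, -0.001, 1.542]
force: [-0.7, 0.3, -2.3]
width: 23.6
t40.10 at [603.4 -48.9  76.9] yaw1.5417 F [-0.7  0.3 -2.3] w23.6 | go [0.068 0.324 0.627] turn [-0.052 -0.007 -0.05 ]
z hist {-22: 251, -20: 234, -18: 1835, -16: 1861, -14: 342, -12: 309, -10: 300, -8: 276, -6: 215, -4: 175, -2: 130, 0: 118, 2: 105, 4: 103, 6: 3935, 8: 3950, 10: 150, 12: 142, 14: 149, 16: 71, 18: 1, 20: 0, 22: 0, 24: 0, 26: 0}
plate n 8605 x max 32.3 y range [-31.8  31.5] rect [array([1.2, 0.5]), array([62.6, 64.2]), np.float64(49.3)]
disc [-0.34 -0.11]
```

Disc centre in the tool frame is (-0.3,-0.1), so it is well centred. Correct the position and lower.

```bash
python3 -m crank '[[[0.04,0.17,0.1,-0.03,0,-0.03],[0.03,0.17,0.25,-0.03,0,-0.02],[0,0,0.2,0,0,0],[0,0,0.05,0,0,0]]]' 1 | grep -E "eef|force"
python3 - <<'E'
from h import *
plan(613.1,-47.1,54,1.547)
E
```

```text
eef_pos: [615.6, -48.1, 62.1]
force: [-0.2, 0.2, -2.6]
t40.48 at [615.6 -48.1  62.1] yaw1.5461 F [-0.2  0.2 -2.6] w23.3 | go [ 0.033 -0.086  0.269] turn [ 0.061 -0.001 -0.008]
```

```bash
python3 -m crank '[[[0.04,-0.08,0.1,0.05,0,0],[0,0,0.12,0,0,0]]]' 1 | grep -E "eef|force"
python3 - <<'E'
from h import *
plan(613.1,-47.1,54,1.547)
E
```

```text
eef_pos: [613.9, -46.9, 55.8]
force: [0.1, 0.4, -1.3]
t40.65 at [613.9 -46.9  55.8] yaw1.5464 F [ 0.1  0.4 -1.3] w23.8 | go [-0.009 -0.027  0.06 ] turn [ 0.023 -0.001 -0.006]
```

```bash
python3 -m crank '[[[-0.01,-0.02,0.1,0.02,0,0]]]' 1 | grep -E "eef|force"
python3 -m crank '[[[0,0,0.08,0,0,0]]]' 1 | grep -E "eef|force"
python3 -m crank '[[[0,0,0.08,0,0,0]]]' 1 | grep -E "eef|force"
python3 -m crank '[[[0,0,0.08,0,0,0]]]' 1 | grep -E "eef|force"
python3 - <<'E'
from h import *
plan(613.1,-47.1,43,1.547)
E
```

```text
eef_pos: [613.5, -47.1, 52.7]
force: [-0.5, -0.5, -1.3]
eef_pos: [613.3, -47.0, 49.9]
force: [0.3, 0.7, -2.1]
eef_pos: [613.3, -47.1, 47.3]
force: [-0.2, 0.0, -1.2]
eef_pos: [613.2, -47.1, 44.6]
force: [-0.2, 0.4, -1.1]
t40.98 at [613.2 -47.1  44.6] yaw1.5466 F [-0.2  0.4 -1.1] w23.7 | go [-0.001 -0.005  0.055] turn [ 0.003  0.001 -0.004]
```

```bash
python3 -m crank '[[[0,0,0.08,0,0,0],[0,0,0.03,0,0,0]]]' 1 | grep -E "eef|force"
python3 -m crank '[[[0,0,0.03,0,0,0],[0,0,0,0,0,0],[0,0,0,0,0,0]]]' -0.2 | grep -E "eef|force|width"
python3 -m crank '[[[0,0,-0.4,0,0,0],[0,0,-0.8,0,0,0],[0,0,-1,0,0,0],[0.2,-0.3,-0.9,0,0,0],[0.5,-0.8,-0.2,0,0,0],[0.6,-0.9,0,0,0,0],[0.6,-0.9,0,0,0,0],[0.6,-0.9,0,0,0,0],[0.4,-0.8,0,0,0,0],[0,-0.4,0,0,0,0],[0,0,0,0,0,0]]]' -1
python3 - <<'E'
from h import *
p=shot("wrist","w13"); plan(443.4,57.7,100,2.114); blank(p,443,58); blank(p,403,196)
for w in whites(p): print(w)
E
```

```text
eef_pos: [613.2, -47.1, 42.9]
force: [-2.9, 1.4, 9.9]
eef_pos: [614.2, -47.5, 43.0]
force: [0.2, -0.1, 0.3]
width: 51.2
clock: 42.32
eef_pos: [463.2, 43.7, 152.7]
tool_rot: [3.129, -0.001, 1.542]
force: [-0.7, -0.1, 0.3]
width: 85.1
t42.37 at [464.8  43.7 152.8] yaw1.5422 F [-0.6  0.5  0.3] w85.6 | go [ 0.443 -0.752  1.75 ] turn [ 0.133  0.025 -5.461]
boss 1385 [443.7  58.5  33.9] [array([443.5,  57.9]), array([26.3, 26.1]), np.float64(31.3)] plate 6129 [array([443.5,  57.7]), array([60.2, 60.1]), np.float64(31.2)]
boss 687 [408.4 188.2  33.6] [array([407.8, 187.8]), array([25. , 10.8]), np.float64(0.7)] plate 5061 [array([407.6, 181. ]), array([37. , 65.5]), np.float64(88.8)]
('rect', (615.7, 34.5), array([256.3,  96.6]), 1.1, 'holes', [((615.8, 37.1), array([69.7, 69.8]), 53.1), ((617.2, 120.7), array([64.7, 65.1]), 1.4)])
```

The disc is home (stop at 42.9). Next the second square at (443.5,57.7), tool yaw 121.2°.

```bash
python3 -m crank '[[[0.2,-0.38,0.1,0.06,0,-0.8],[0.2,-0.38,0.3,0.06,0,-0.95],[0,0,0.5,0,0,-0.95],[0,0,0.5,0,0,-0.95],[0,0,0.5,0,0,-0.95],[0,0,0.5,0,0,-0.85],[0,0,0.1,0,0,0],[0,0,0,0,0,0]]]' -1
python3 - <<'E'
from h import *
plan(443.5,57.7,18,np.radians(121.2))
E
```

```text
clock: 43.03
eef_pos: [459.8, 52.2, 79.0]
tool_rot: [3.121, 0.013, 2.13]
force: [0.6, -0.1, 0.2]
width: 85.2
t43.03 at [459.8  52.2  79. ] yaw2.1305 F [ 0.6 -0.1  0.2] w85.2 | go [ 0.472 -0.404  2.021] turn [0.201 0.126 0.146]
```

```bash
python3 -m crank '[[[0.24,-0.2,0.1,0.1,0.06,0.07],[0.23,-0.2,0.4,0.1,0.06,0.07],[0.02,-0.04,0.6,0,0,0],[0.02,-0.04,0.5,0,0,0]]]' -1
python3 - <<'E'
from h import *
plan(443.5,57.7,18,np.radians(121.2))
E
```

```text
clock: 43.37
eef_pos: [445.1, 57.0, 33.5]
tool_rot: [3.133, 0.006, 2.103]
force: [0.3, 0.0, -0.0]
width: 85.5
t43.37 at [445.1  57.   33.5] yaw2.1026 F [ 0.3  0.  -0. ] w85.5 | go [ 0.051 -0.038  0.516] turn [ 0.08   0.057 -0.122]
```

```bash
python3 -m crank '[[[0.05,-0.03,0.3,0.06,0.05,-0.12],[0.02,-0.02,0.2,0,0,0]]]' -1
python3 -m crank '[[[0,0,0.01,0,0,0],[0,0,0.01,0,0,0],[0,0,0.01,0,0,0],[0,0,0,0,0,0],[0,0,0,0,0,0]]]' 1
python3 -m crank '[[[0,0,-0.4,0,0,0],[0,0,-0.8,0,0,0.4],[0,0,-1,0,0,0.95],[0,0,-1,0,0,0.95],[0,0,-0.9,0,0,0.95],[0,0,-0.3,0,0,0.95],[0,0,0,0,0,0.95],[0,0,0,0,0,0.35],[0,0,0,0,0,0]]]' 1
python3 -m crank '[[[0.2,0.5,0,0,0,0],[0.3,0.8,0,0,0,0],[0.3,0.8,0,0,0,0],[0.3,0.8,0,0,0,0],[0.3,0.8,0,0,0,0],[0.3,0.8,0,0,0,0],[0.2,0.6,0,0,0,0],[0,0.1,0,0,0,0],[0,0,0.1,0,0,0]]]' 1
python3 - <<'E'
from h import *
plan(617.2,120.7,100,1.547); p=shot("wrist"); held(p)
E
```

```text
clock: 43.53
eef_pos: [442.4, 58.4, 17.8]
tool_rot: [3.14, -0.001, 2.111]
force: [-0.3, 1.1, -0.3]
width: 85.3
clock: 43.95
eef_pos: [443.5, 59.0, 18.2]
tool_rot: [3.139, 0.001, 2.105]
force: [2.6, 1.4, 10.7]
width: 25.9
clock: 44.7
eef_pos: [442.6, 58.9, 160.2]
tool_rot: [3.138, -0.007, 1.495]
force: [0.1, -0.4, -2.0]
width: 24.3
clock: 45.45
eef_pos: [602.9, 106.5, 156.0]
tool_rot: [-3.135, -0.01, 1.502]
force: [0.4, -0.7, -0.7]
width: 24.4
t45.45 at [602.9 106.5 156. ] yaw1.5021 F [ 0.4 -0.7 -0.7] w24.4 | go [0.487 0.455 1.868] turn [-0.061 -0.095 -0.428]
z hist {-22: 242, -20: 235, -18: 2936, -16: 1542, -14: 313, -12: 283, -10: 277, -8: 227, -6: 171, -4: 150, -2: 124, 0: 125, 2: 121, 4: 126, 6: 4849, 8: 2439, 10: 213, 12: 180, 14: 181, 16: 68, 18: 0, 20: 0, 22: 0, 24: 0, 26: 0}
plate n 8177 x max 29.1 y range [-28.4  30.8] rect [array([-0.5,  1.2]), array([59.8, 60.3]), np.float64(0.1)]
```

```bash
python3 -m crank '[[[0.25,0.23,0.3,-0.03,-0.05,-0.2],[0.24,0.22,0.7,-0.03,-0.04,-0.2],[0,0,0.9,0,0,0],[0,0,0.7,0,0,0],[0,0,0.2,0,0,0],[0,0,0,0,0,0]]]' 1
python3 - <<'E'
from h import *
plan(617.2,121.3,56,1.547); p=shot("wrist"); held(p); print(whites(p,y1=260))
E
```

```text
clock: 46.0
eef_pos: [611.2, 122.4, 66.0]
tool_rot: [-3.135, -0.002, 1.548]
force: [0.2, 0.2, -0.3]
width: 24.3
t46.00 at [611.2 122.4  66. ] yaw1.5481 F [ 0.2  0.2 -0.3] w24.3 | go [-0.033  0.204  0.333] turn [-0.063 -0.02   0.01 ]
z hist {-22: 266, -20: 244, -18: 295, -16: 3837, -14: 596, -12: 327, -10: 275, -8: 245, -6: 211, -4: 176, -2: 127, 0: 122, 2: 129, 4: 117, 6: 286, 8: 6371, 10: 802, 12: 183, 14: 191, 16: 172, 18: 25, 20: 0, 22: 0, 24: 0, 26: 225}
plate n 8251 x max 29.1 y range [-29.4  29.8] rect [array([-0.6,  0.1]), array([59.9, 60.3]), np.float64(0.1)]
[('rect', (617.8, 121.8), array([81.2, 95.9]), 1.5, 'holes', [])]
```

```bash
python3 -m crank '[[[-0.02,0.12,0.1,-0.04,-0.02,0],[-0.01,0.08,0.12,-0.02,0,0],[0,0,0.08,0,0,0]]]' 1 | grep -E "eef|force"
python3 - <<'E'
from h import *
plan(617.2,121.3,54,1.547)
E
```

```text
eef_pos: [619.2, 121.3, 60.2]
force: [0.4, 0.0, -1.6]
t46.30 at [619.2 121.3  60.2] yaw1.5485 F [ 0.4  0.  -1.6] w24.5 | go [-0.001 -0.068  0.205] turn [ 0.047 -0.004  0.014]
```

```bash
python3 -m crank '[[[0,-0.06,0.1,0.04,0,0.01],[0,0,0.07,0,0,0]]]' 1 | grep -E "eef|force"
python3 - <<'E'
from h import *
plan(617.2,121.3,54,1.547)
E
```

```text
eef_pos: [618.5, 121.2, 56.0]
force: [-0.3, 0.0, -1.6]
t46.47 at [618.5 121.2  56. ] yaw1.5473 F [-0.3  0.  -1.6] w24.4 | go [ 0.003 -0.042  0.068] turn [ 0.029 -0.008  0.003]
```

```bash
python3 -m crank '[[[0,-0.04,0.05,0.02,0,0]]]' 1 | grep -E "eef|force"
python3 -m crank '[[[0,0,0.08,0,0,0]]]' 1 | grep -E "eef|force"
python3 -m crank '[[[0,0,0.08,0,0,0]]]' 1 | grep -E "eef|force"
python3 - <<'E'
from h import *
plan(617.2,121.3,43,1.547)
E
```

```text
eef_pos: [617.6, 121.2, 54.7]
force: [0.2, 0.8, -0.8]
eef_pos: [617.6, 121.1, 52.5]
force: [-0.0, 0.2, -1.3]
eef_pos: [617.7, 121.2, 50.1]
force: [-0.5, -0.0, -1.8]
t46.72 at [617.7 121.2  50.1] yaw1.5472 F [-0.5 -0.  -1.8] w24.4 | go [ 0.004 -0.018  0.236] turn [ 0.021 -0.012  0.002]
```

```bash
python3 -m crank '[[[0,-0.02,0.08,0.02,0,0],[0,0,0.08,0,0,0]]]' 1 | grep -E "eef|force"
python3 -m crank '[[[0,0,0.05,0,0,0],[0,0,0.04,0,0,0]]]' 1 | grep -E "eef|force"
python3 -m crank '[[[0,0,0.02,0,0,0],[0,0,0,0,0,0],[0,0,0,0,0,0]]]' -0.2 | grep -E "eef|force|width"
python3 -m crank '[[[0,0,-0.4,0,0,0],[0,0,-0.8,0,0,0],[0,0,-1,0,0,0],[0.1,-0.4,-0.9,0,0,0],[0.2,-0.8,-0.2,0,0,0],[0.3,-0.9,0,0,0,0],[0.3,-0.9,0,0,0,0],[0.3,-0.9,0,0,0,0],[0.3,-0.9,0,0,0,0],[0.3,-0.9,0,0,0,0],[0.2,-0.6,0,0,0,0],[0,0,0,0,0,0]]]' -1
python3 - <<'E'
from h import *
p=shot("wrist","w14"); plan(403,196,100,1.547); blank(p,405,192)
for w in whites(p,y1=260): print(w)
E
```

```text
eef_pos: [617.1, 121.2, 44.9]
force: [0.2, 0.7, -0.4]
eef_pos: [617.1, 121.3, 44.6]
force: [-3.4, -0.6, 9.5]
eef_pos: [617.7, 121.1, 44.7]
force: [0.8, -0.2, -0.6]
width: 51.2
clock: 48.3
eef_pos: [425.2, 184.5, 154.0]
tool_rot: [3.134, -0.005, 1.542]
force: [-1.1, -0.3, -0.2]
width: 85.5
t48.35 at [427.4 184.1 154.3] yaw1.5412 F [-0.1  0.4  0.6] w85.5 | go [ 0.365 -0.844  1.804] turn [ 0.1   -0.043 -0.056]
boss 1032 [408.2 196.2  33.9] [array([408. , 195.8]), array([25. , 25.2]), np.float64(45.4)] plate 5628 [array([407.8, 195.6]), array([65.6, 64.6]), np.float64(88.6)]
('rect', (617.4, 105.3), array([114.7,  96.1]), 1.2, 'holes', [((617.7, 121.3), array([64.7, 66.1]), 1.5)])
```

Square home (stop at 44.6, as predicted). The last disc is at (407.9,195.7).

```bash
python3 -m crank '[[[0.2,-0.35,0.3,0.05,-0.04,-0.05],[0.18,-0.35,0.6,0.05,0,0],[0,-0.08,0.8,0,0,0],[0,-0.08,0.7,0,0,0],[0,-0.08,0.4,0,0,0],[0,0,0,0,0,0]]]' -1
python3 - <<'E'
from h import *
plan(407.9,195.7,18,1.547)
E
```

```text
clock: 48.85
eef_pos: [405.9, 198.3, 67.6]
tool_rot: [3.131, -0.002, 1.546]
force: [-0.1, -0.3, 0.8]
width: 85.3
t48.85 at [405.9 198.3  67.6] yaw1.5457 F [-0.1 -0.3  0.8] w85.3 | go [-0.087  0.053  1.653] turn [ 0.097 -0.021 -0.012]
```

```bash
python3 -m crank '[[[-0.09,0.05,0.4,0.09,-0.02,0],[0,-0.04,0.5,0,0,0],[0,-0.04,0.4,0,0,0]]]' -1
python3 - <<'E'
from h import *
plan(407.9,195.7,18,1.547)
E
```

```text
clock: 49.1
eef_pos: [409.0, 195.5, 28.2]
tool_rot: [3.136, 0.0, 1.544]
force: [0.4, 0.5, -0.4]
width: 85.3
t49.10 at [409.  195.5  28.2] yaw1.5441 F [ 0.4  0.5 -0.4] w85.3 | go [ 0.005 -0.038  0.339] turn [ 0.052  0.003 -0.027]
```

```bash
python3 -m crank '[[[0,-0.04,0.2,0.05,0,-0.02],[0,0,0.12,0,0,0]]]' -1
python3 -m crank '[[[0,0,0.01,0,0,0],[0,0,0.01,0,0,0],[0,0,0.01,0,0,0],[0,0,0,0,0,0],[0,0,0,0,0,0]]]' 1
python3 -m crank '[[[0,0,-0.4,0,0,0],[0,0,-0.8,0,0,0],[0,0,-1,0,0,0],[0,0,-1,0,0,0],[0,0,-0.8,0,0,0],[0,0,-0.3,0,0,0]]]' 1
python3 -m crank '[[[-0.4,0.5,0,0,0,0],[-0.6,0.75,0,0,0,0],[-0.6,0.8,0,0,0,0],[-0.6,0.8,0,0,0,0],[-0.6,0.8,0,0,0,0],[-0.6,0.8,0,0,0,0],[-0.6,0.8,0,0,0,0],[-0.6,0.8,0,0,0,0],[-0.4,0.6,0,0,0,0],[0,0.1,0,0,0,0],[0,0,0,0,0,0]]]' 1
python3 - <<'E'
from h import *
plan(615.9,37,100,1.547); p=shot("wrist","w15"); k=held(p)
E
```

```text
clock: 49.27
eef_pos: [409.5, 195.1, 17.3]
tool_rot: [3.141, 0.0, 1.544]
force: [-0.4, -0.3, 0.0]
width: 85.4
clock: 49.68
eef_pos: [411.9, 194.8, 17.3]
tool_rot: [3.138, -0.0, 1.542]
force: [-1.9, -0.0, 3.3]
width: 25.4
clock: 50.18
eef_pos: [408.8, 193.7, 150.2]
tool_rot: [-3.138, 0.004, 1.541]
force: [0.6, -0.1, -2.1]
width: 24.0
clock: 51.1
eef_pos: [611.3, 37.2, 152.1]
tool_rot: [-3.136, 0.001, 1.553]
force: [-0.1, 0.9, -1.2]
width: 23.9
t51.10 at [611.3  37.2 152.1] yaw1.5530 F [-0.1  0.9 -1.2] w23.9 | go [-0.003  0.163  1.734] turn [-0.049  0.005  0.057]
z hist {-22: 243, -20: 240, -18: 2075, -16: 1599, -14: 345, -12: 311, -10: 276, -8: 262, -6: 176, -4: 166, -2: 114, 0: 109, 2: 97, 4: 105, 6: 4707, 8: 3515, 10: 156, 12: 146, 14: 133, 16: 62, 18: 0, 20: 0, 22: 0, 24: 0, 26: 0}
plate n 8921 x max 33.8 y range [-30.9  32.3] rect [array([2.9, 1.3]), array([62. , 64.2]), np.float64(49.3)]
```

```bash
python3 -m crank '[[[-0.03,0.15,0.5,-0.04,0,0.05],[0,0.03,0.8,0,0,0],[0,0.03,0.8,0,0,0],[0,0.03,0.5,0,0,0],[0,0,0.2,0,0,0]]]' 1
python3 - <<'E'
from h import *
plan(615.9,35.9,56,1.547)
p=shot("wrist"); k=held(p); t=np.arctan2(k[:,1],k[:,0]); d=np.hypot(k[:,0],k[:,1]); E=np.array([k[m][np.argmax(d[m])] for a in np.arange(-1.0,1.0,.1) if (m:=(abs(t-a)<.05)).sum()>5])
from scipy.optimize import least_squares
print("disc",least_squares(lambda a:np.hypot(E[:,0]-a[0],E[:,1]-a[1])-33,[0,0],loss="soft_l1").x.round(2))
E
```

```text
clock: 51.57
eef_pos: [614.1, 42.9, 67.4]
tool_rot: [-3.14, -0.004, 1.553]
force: [-0.2, -0.0, -2.1]
width: 23.5
t51.57 at [614.1  42.9  67.4] yaw1.5533 F [-0.2 -0.  -2.1] w23.5 | go [-0.232  0.065  0.378] turn [-0.016 -0.034  0.061]
z hist {-22: 238, -20: 271, -18: 3144, -16: 548, -14: 317, -12: 309, -10: 283, -8: 214, -6: 181, -4: 146, -2: 114, 0: 98, 2: 108, 4: 261, 6: 7248, 8: 840, 10: 145, 12: 142, 14: 122, 16: 30, 18: 0, 20: 0, 22: 0, 24: 0, 26: 0}
plate n 8896 x max 33.2 y range [-30.6  32.6] rect [array([2.4, 1.6]), array([62., 64.]), np.float64(49.8)]
disc [0.5  1.01]
```

```bash
python3 -m crank '[[[-0.13,0.04,0.1,0,-0.03,0.05],[-0.1,0.02,0.15,0,0,0],[0,0,0.1,0,0,0]]]' 1 | grep -E "eef|force"
python3 - <<'E'
from h import *
plan(615.8,36.4,54,1.547)
p=shot("wrist"); k=held(p); t=np.arctan2(k[:,1],k[:,0]); d=np.hypot(k[:,0],k[:,1]); E=np.array([k[m][np.argmax(d[m])] for a in np.arange(-1.0,1.0,.1) if (m:=(abs(t-a)<.05)).sum()>5])
from scipy.optimize import least_squares
print("disc",least_squares(lambda a:np.hypot(E[:,0]-a[0],E[:,1]-a[1])-33,[0,0],loss="soft_l1").x.round(2))
E
```

```text
eef_pos: [614.6, 37.8, 57.5]
force: [-0.4, -1.1, -1.2]
t51.87 at [614.6  37.8  57.5] yaw1.5506 F [-0.4 -1.1 -1.2] w23.8 | go [-0.045  0.04   0.117] turn [-0.023 -0.009  0.034]
z hist {-22: 258, -20: 241, -18: 2956, -16: 732, -14: 339, -12: 294, -10: 285, -8: 229, -6: 182, -4: 156, -2: 99, 0: 115, 2: 97, 4: 173, 6: 6835, 8: 1342, 10: 149, 12: 135, 14: 131, 16: 37, 18: 409, 20: 12099, 22: 1245, 24: 14, 26: 13}
plate n 8899 x max 33.2 y range [-31.1  32.1] rect [array([2.2, 1.1]), array([62.2, 64.2]), np.float64(49.9)]
disc [0.5  0.46]
```

```bash
python3 -m crank '[[[-0.05,0.03,0.08,0,0,0.03]]]' 1 | grep -E "eef|force"
python3 -m crank '[[[0,0,0.05,0,0,0]]]' 1 | grep -E "eef|force"
python3 - <<'E'
from h import *
plan(615.6,36.3,54,1.547)
E
```

```text
eef_pos: [615.6, 37.1, 55.3]
force: [-0.5, 0.0, -1.4]
eef_pos: [616.1, 36.5, 54.1]
force: [0.3, -0.4, -2.3]
t52.08 at [616.1  36.5  54.1] yaw1.5472 F [ 0.3 -0.4 -2.3] w23.7 | go [-0.008 -0.016  0.005] turn [-0.01  -0.016  0.002]
```

```bash
python3 -m crank '[[[-0.01,-0.01,0.06,0,0,0]]]' 1 | grep -E "eef|force"
python3 -m crank '[[[0,0,0.08,0,0,0]]]' 1 | grep -E "eef|force"
python3 -m crank '[[[0,0,0.08,0,0,0]]]' 1 | grep -E "eef|force"
python3 -m crank '[[[0,0,0.08,0,0,0]]]' 1 | grep -E "eef|force"
python3 - <<'E'
from h import *
plan(615.6,36.3,43,1.547)
E
```

```text
eef_pos: [616.3, 36.2, 52.7]
force: [0.1, -0.4, -1.9]
eef_pos: [616.6, 36.0, 50.5]
force: [0.4, 0.6, -1.1]
eef_pos: [616.7, 35.9, 48.1]
force: [0.5, 0.2, -2.0]
eef_pos: [616.8, 35.9, 45.6]
force: [0.0, 0.8, -1.5]
t52.42 at [616.8  35.9  45.6] yaw1.5468 F [ 0.   0.8 -1.5] w23.5 | go [ 0.013 -0.041  0.085] turn [ 0.013 -0.019 -0.002]
```

```bash
python3 -m crank '[[[0,-0.02,0.08,0,0,0],[0,0,0.06,0,0,0]]]' 1 | grep -E "eef|force"
python3 -m crank '[[[0,0,0.04,0,0,0],[0,0,0,0,0,0],[0,0,0,0,0,0]]]' -0.2 | grep -E "eef|force|width"
python3 -m crank '[[[0,0,-0.4,0,0,0],[0,0,-0.8,0,0,0],[0,0,-1,0,0,0],[-0.2,-0.1,-1,0,0,0],[-0.7,-0.5,-1,0,0,0],[-0.8,-0.5,-1,0,0,0],[-0.8,-0.5,-1,0,0,0],[-0.8,-0.5,-1,0,0,0],[-0.8,-0.5,-0.8,0,0,0],[-0.8,-0.3,-0.5,0,0,0],[-0.3,0,0,0,0,0],[0,0,0,0,0,0]]]' -1
python3 - <<'E'
from h import *
p=shot("wrist","w16"); p=shot("wrist","w16"); plan(500,-100,330,1.547)
P=cloud(p).reshape(-1,3)
for n,x,y in(("sq4",613,-131.5),("rd3",613.1,-47.4),("rd2",615.9,36.8),("sq1",617.3,120.9)):
    d=(abs(P[:,0]-x)<36)&(abs(P[:,1]-y)<36)
    b=P[d&(P[:,2]>54)&(P[:,2]<66)]; a=P[d&(P[:,2]>22)&(P[:,2]<46)&(np.hypot(P[:,0]-x,P[:,1]-y)<27)]
    print(n,"boss",len(b),b[:,2].mean().round(1),[np.round(v,1) for v in cv2.minAreaRect(b[:,:2].astype(np.float32))],"plate z",np.percentile(a[:,2],[10,50,90]).round(1))
N=(P[:,1]>-240)&(P[:,1]<-160)&(P[:,0]>555)&(P[:,0]<670)
k=P[N&(P[:,2]>56)&(P[:,2]<68)]; print("wedge top",len(k),np.median(k[:,2]),cv2.minAreaRect(k[:,:2].astype(np.float32)))
shot("top","t3")
import cv2; i=cv2.imread('pics/t3.png'); cv2.imwrite('pics/t3c.png',cv2.resize(i[90:400,90:530],None,fx=1.7,fy=1.7))
E
```

```text
eef_pos: [616.6, 35.9, 43.5]
force: [-8.8, 0.7, 27.5]
eef_pos: [617.5, 35.7, 43.7]
force: [0.6, 0.3, 0.1]
width: 51.5
clock: 53.83
eef_pos: [522.2, -125.3, 314.0]
tool_rot: [3.134, -0.003, 1.547]
force: [-0.1, 0.0, -1.3]
width: 85.2
t53.93 at [ 522.6 -122.9  312.7] yaw1.5500 F [ 0.4 -0.4 -0.4] w85.6 | go [ 0.75  -0.766 -0.579] turn [ 0.055 -0.036  0.028]
sq4 boss 631 59.5 [array([ 612.9, -131.7]), array([25.6, 26.2]), np.float64(88.9)] plate z [34.8 35.9 37.2]
rd3 boss 569 59.7 [array([612.7, -48. ]), array([24.6, 25.3]), np.float64(88.2)] plate z [34.8 35.9 37.1]
rd2 boss 705 59.7 [array([615.9,  36.5]), array([25.5, 24.9]), np.float64(63.3)] plate z [34.7 35.9 37.1]<stdin>:7: RuntimeWarning: Mean of empty slice.
  ret = ret.dtype.type(ret / rcount)
Traceback (most recent call last):
IndexError: index -1 is out of bounds for axis 0 with size 0
```

View pics/w16.png

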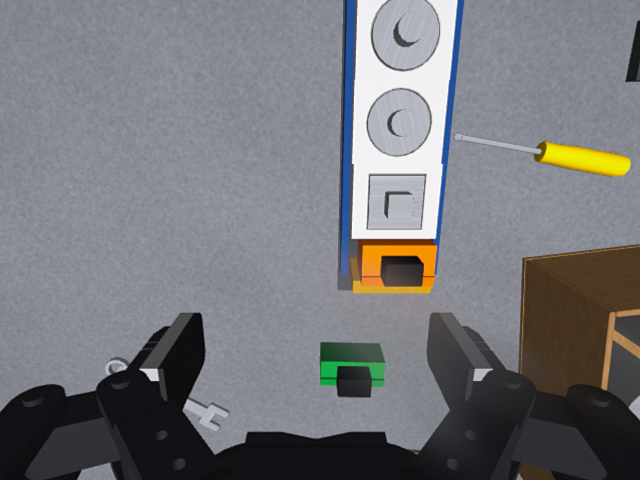

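Three blanks sit flush (plate z 35.9 mm, discs at (405,33) and (399,122), square at (396,203)), and the wedge is in place. Move along to see die 1, the spacer and the tray.

```bash
python3 -m crank '[[[0.8,-0.3,0,0,0,0],[0.9,-0.4,0,0,0,0],[0.9,-0.4,0,0,0,0],[0.9,-0.4,0,0,0,0],[0.9,-0.4,0,0,0,0],[0.8,-0.3,0,0,0,0],[0.4,0,0,0,0,0],[0,0,0,0,0,0],[0,0,0,0,0,0],[0,0,0,0,0,0]]]' -1
python3 - <<'E'
from h import *
p=shot("wrist","w17"); plan(500,-100,330,1.547)
P=cloud(p).reshape(-1,3)
for n,x,y in(("rd2",615.9,36.8),("sq1",617.3,120.9)):
    d=(abs(P[:,0]-x)<36)&(abs(P[:,1]-y)<36)
    b=P[d&(P[:,2]>54)&(P[:,2]<66)]; a=P[d&(P[:,2]>22)&(P[:,2]<46)&(np.hypot(P[:,0]-x,P[:,1]-y)<27)]
    if len(b)>5: print(n,"boss",len(b),b[:,2].mean().round(1),[np.round(v,1) for v in cv2.minAreaRect(b[:,:2].astype(np.float32))],"plate z",np.percentile(a[:,2],[10,50,90]).round(1))
N=(P[:,1]>-240)&(P[:,1]<-160)&(P[:,0]>555)&(P[:,0]<670)
k=P[N&(P[:,2]>56)&(P[:,2]<68)]; print("wedge top",len(k),len(k) and np.median(k[:,2]))
print(reds(p,z=39))
E
```

```text
clock: 54.77
eef_pos: [453.4, 71.2, 299.8]
tool_rot: [-3.123, 0.001, 1.575]
force: [0.3, -0.5, 0.6]
width: 85.6
t54.82 at [453.4  70.8 299.8] yaw1.5742 F [-0.4 -0.3 -1. ] w85.4 | go [-5.701  1.515 -1.028] turn [-0.174  0.013  0.26 ]
rd2 boss 515 59.4 [array([616.3,  37. ]), array([25. , 25.4]), np.float64(43.6)] plate z [34.8 35.8 37.2]
sq1 boss 799 59.5 [array([615.9, 122. ]), array([26. , 26.7]), np.float64(87.9)] plate z [34.7 35.9 37.2]
wedge top 816 62.53461715330644
[]
```

View pics/w17.png

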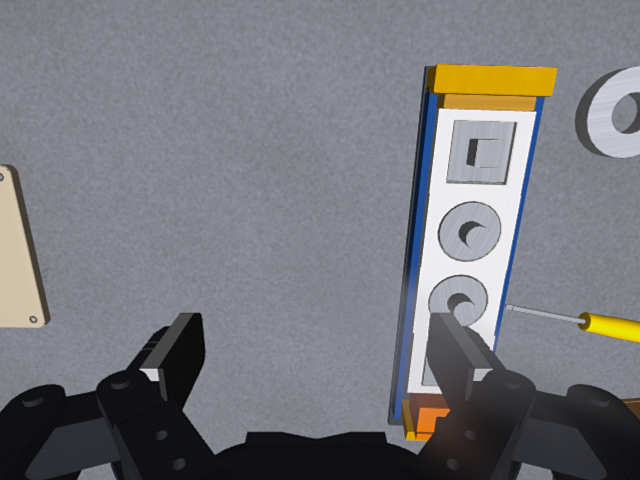

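All four blanks are flush, and the spacer is tight against the end block at (490,100). One last numeric check of the tray and obstacles, then hand in.

Run:
```python
from h import *
t=shot("top","t4"); t0=np.load("top0.npz")
h=hsv(t["color"]).astype(int); m=((h[...,0]<8)|(h[...,0]>172))&(h[...,1]>130)&(h[...,2]>90)
print([(s[4],np.round(pix2w(t,*c,39)[:2])) for i,s,c,_ in blobs(m,30)])
for n,z in (("canister",130),("screwdriver",15),("wrench",5),("pulley",22)):
    r=ctrl.search_frame(n,t)[:1]; print(n,[(round(q["conf"],2),np.round(pix2w(t,*q["extent"][:2],z)[:2])) for q in r])
s=ctrl.read_state(); print(s["clock"],s["force"].round(1)); print(ctrl.finish_job())
```

```text
[(np.int32(74), array([949., 402.])), (np.int32(2258), array([518., 619.]))]
canister [(0.74, array([682., 334.]))]
screwdriver [(0.86, array([776., -82.]))]
wrench [(0.63, array([ 315., -398.]))]
pulley [(0.61, array([768., 159.]))]
55.0667 [-1.  -0.   0.3]
the job is handed in; nothing more can be done
None
```

The tray check found no red tops, so I'll look at that last picture before reporting.

View pics/t4.png

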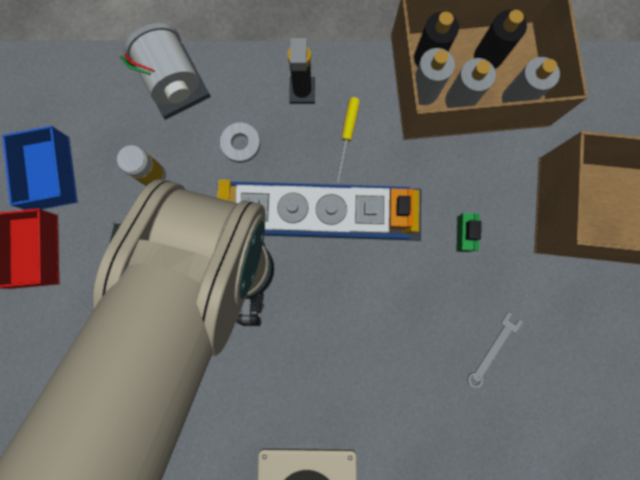

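I handed the job in at 55 s with the row locked and all four blanks in their dies; no verdict was reported.

**What I did**
- **Finished parts:** I moved the black square and round parts into the tray. My first grasp of the round one missed and I repeated it.
- **Row:** I pushed the dies tight until they stopped at about 15 N. The thin spacer was fitted, so I pressed in the orange wide wedge.
- **Blanks:** Once the row was locked, I laid both squares and both discs into dies of their own outline. Each was lowered until it stopped on the cavity floor.

**Last checks**
- **Flushness:** All four plates lie at z about 35.9 mm against a die top of 36 mm, with their bosses within about 1.5 mm of the cavity centres.
- **Wedge:** Measured after pressing, its foot was about 10 mm above the channel floor. Its height at the end was about the same.
- **Spacer:** The last wrist picture shows it against the end block.
- **Other things:** The canister, screwdriver, wrench, pulley and green wedge look unmoved in the last top picture. The network's box for the screwdriver came out about 36 mm off from the start, but the picture shows it in its old place.

**What failed or disagreed**
- **Wedge force:** It overshot to about 64 N, against the 15 N intended. I eased off and pressed again, and the last reading before I let go was about 24 N.
- **Finished parts:** I could not confirm them at the end, because the arm hid the tray in the last top picture. They were seen lying in it right after I placed them, and the gripper did not go back to the tray after that.

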